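Put the oiling mug and the tall oil bottle away

TASK

The steel mug has been left in the rack bay where the tall amber oil bottle belongs. Take the mug out, stand it upright on the open bench clear of the rack and let go of it, then take it again and hang it by its handle on the hook of the stand. Slide the bottle along the bench into the bay that this frees, upright, never lifted or toppled, until all of it is under the slatted top, and leave the other things where they are.

Things in the scene. Friction and masses are not known exactly. Their poses are not given: they have to be found in the camera images.
- rack: fixed rack of pale wood, slatted top (underside 230, upper side 242 mm high), open front and back, 150 deep x 284 wide; origin on the bench at the middle of its front edge, x from the front into the bays, y sideways. 12 mm wide posts at y = -136, 0, +136 mm. Two bays, 124 mm clear, centred at y = +68 and -68 mm: one holds the mug, the other a jar. 30 mm high rail across the back at x = 138 mm.
- mug: loose plain steel mug, 66 mm diameter, 92 tall, wall 3, about 200 g; origin under its centre, z up its axis. Handle: loop of 10 mm round bar in its x-z plane on the -x side; upright bar 75 mm from the axis (straight from 29 to 69 mm height), upper and lower bars 78 and 20 mm high. It starts inside a bay with the handle sticking out 30 to 45 mm past the rack's front edge
- mug_loop (a point): middle of the opening in the mug's handle, 51.5 mm from the mug's axis (mug frame -51.5, 0, 49 mm); the opening is 37 mm wide (radially) and 48 mm high. It turns with the mug
- stand: fixed wooden stand: foot 110 mm across, 16 thick; post 18 mm across, 260 tall; origin under the foot's centre. One hook of 10 mm round steel: from the post, centre line 250 mm high, level along the stand's own -x for 100 mm; its last 10 mm turn up, to 273 mm height in all.
- hook_mid (a point): on the hook's centre line, 55 mm from the post's axis (stand frame -55, 0, 250 mm): the place where the mug's handle should hang
- bottle: loose tall amber bottle with a black cap, 76 mm diameter, 200 mm tall, straight up to 135 mm, about 0.65 kg (varies); origin at the centre of its underside, z up its axis. It slides on the bench when pushed near its foot (below about 45 mm) and topples when pushed high up.
- vise: fixed blue carving vise, foot 120 mm across, 140 mm tall, 130 mm wide, screw reaching 95 mm towards its own -x; origin at the centre of its foot. Bystander
- jar: loose glass jar in the other bay, 80 mm diameter, 115 mm tall; origin under its centre. Bystander
- tin: loose squat steel tin, 74 mm diameter, 50 mm tall; origin under its centre. Bystander
- blank_l: loose wood blank, 30 x 85 mm (its x, y), 35 mm tall, in front of the rack at its +y end; origin under its centre. Bystander
- blank_r: loose wood blank like the other, in front of the rack at its -y end. Bystander
- offcut: loose dark wood offcut, 90 x 60 mm (its x, y), 40 mm tall, at the +y side of the bench; origin under its centre. Bystander
- mallet: loose wooden mallet lying at the -y side of the bench, 260 mm long along its own x, origin under its mid-length, 26 mm high; head at the +x end, 26 mm thick, reaching 50 mm to either side. Bystander
Mind the look-alikes: they are no part of the job. There is more than one size of the bottle; the job needs the middle-sized. What is shaped like the mug but green is not meant.

How it is judged:
By the outcome, as a careful person would: the job done as asked, in the order asked, and still so for the second after the job is handed in, with the robot touching nothing.
It also fails if it takes over 72 s, if anything falls off the work surface, if the arm or the gripper's body presses on something with over 40 N, if the wrist force passes 120 N, or if a joint passes its speed limit or range.

ROBOT

A 6-joint arm with a two-finger parallel gripper is mounted at the origin on the work surface. World frame = base frame: x ahead of the robot, y to its left, z up, the work surface at z = 0. Lengths are in m, angles in rad, forces in N, time in s.
With the tool pointing down it reaches from about 0.425 to 0.95 m from the base axis. Payload 14.7 kg.
Tool frame: the origin (TCP) lies at the very end of the fingers, on their centre line; the grasp point (between the pads) lies robot.pinch_z behind it (robot.pinch_z is the distance from the TCP to the grasp point, in m); z points along the fingers, y is the line along which they close (so a half turn about z gives the same grasp; the last joint's range is limited). The gripper opens to 85 mm and grips with 20 to 120 N. Pads are 22 mm wide; open, the fingers measure 114 mm over their backs; the gripper's body (76 mm by 85 mm) begins 54 mm behind the grasp point. The pads swing forward as they close: fully open they stand 13 mm farther back than shut.
Start: joints at [-1.39, 0.48, 1.596, -0, 1.065, -0.047], TCP at [0.147, -0.633, 0.197] pointing down, gripper open.
Joint ranges: [-2.75, 2.75], [-0.82, 2.05], [0.23, 2.67], [-1.56, 4.7], [0.09, 2.69], [-2.92, 2.92]. Speed limits (rad/s): [1.89, 1.89, 2.39, 3.01, 3.01, 3.01].

INTERFACE

Orientations are given as a 3x3 rotation matrix whose columns are the frame's x, y, z axes.
In Python, from station import robot, eyes gives the robot as it stands.
- The arm moves only by the tool carry_out, never from a script. Its argument "motion" is a list of rows, each a list of 7 numbers: the shift along the tool's x, y, z in mm, then the turn, a rotation vector about the tool's x, y, z in degrees, then the opening, from -1 (shut) to 1 (fully open). In form: [[x, y, z, wx, wy, wz, grip], ...]. A call has 1 to 8 rows; each row shifts and turns the commanded pose from where the row before left it, along the tool's axes as they then stand; what a row does not reach is not made up. A row lasts 1/10 s, in which the tool goes at most 50 mm and 8.59 degrees, less where a joint would pass 70% of its speed; a pose out of reach is approached as far as the arm can. A call is refused whole if a number of a shift passes 50 or a number of a turn 8.59, either way. A call with a gripper value outside its range is refused whole. The fingers move at their own pace and stop on an object; the grip force is fixed at half the most. Time passes only in rows, so rows that do not move let the fingers close. It gives the time, the measured TCP pose, the force, the opening and the grip force at its end, in the units of the state.
- robot.get_obs(): the state, without advancing time (a new reading comes with each control period).
- eyes.get_image(name): name is "scene" or "top"; returns a dict with "img" (480x640x3 uint8, red, green, blue), "K" (3x3 intrinsics, pixels), "rvec" (rotation vector, rad) and "tvec" (3), from world to camera coordinates, as OpenCV has them. Camera axes: x right, y down, z forward; pixel columns grow to the right and rows downward; lengths in m; the calibration is good to about 2 mm. A picture is of the moment at which its call begins. There is no depth.
- robot.hand_in(): hands the job in; it is judged then, once.
Trained networks look in a picture, given as the dict that the camera call returned (one of the last four; its "shot" number tells which), for a name from the list of things; names that differ only in an ending like _2 or _b are one class to them, and where a whole thing is asked for, a point or a joint stands for the part that bears it (a point fixed in the world has none). Each returns a list of dicts, best first, with "conf" (0 to 1); they miss things now and then, are a little off and sometimes report something else, mostly with a low value. They report only what shows in the picture. A call takes as long as a camera call. They do not tell look-alikes from the thing itself.
- eyes.search_frame(picture, label): "centre" ([x, y, z] in m, in the coordinates of the camera as it stood for that picture, good to about 4 mm: the middle of the surface that is visible of it).
- eyes.masks_of(picture, label): "mask" (480x640 bool, what is visible of it).
The state is a dict: "time_s": time; "joint_positions": joint angles; "qd": joint speeds; "joint_torque": joint torques, N m; "tool_pos": TCP position; "eef_rot": TCP orientation; "wrist_force": force on the tool from outside, world axes, zero at the start; "ft_torque": the same for the moment, N m; "grip_width": finger opening in m; "finger_force": force on a finger pad.
Only numpy, scipy, OpenCV 4.12 (cv2) and the standard library are available. Lean on these libraries where they do the work, as an engineer would, in place of code of your own. Each camera call takes 0.05 s, during which the arm holds its last target. There are 200 camera calls.

## Working session

There is one attempt and no reset: what is moved stays moved. The work goes in short steps, Python scripts to look and compute and a tool call to move; the robot and the scene stay as the last step left them, time stands still between calls to the robot, and variables do not carry over. Pictures are saved under pics/ and viewed, at most 10 in all, crops included, and the job is handed in when it is done.

Besides the shell and the picture viewer there is one more tool, called after "Emit:" by a JSON object that holds its "op" and its "data", one argument or row to a line. carry_out: Moves the arm, as the interface text tells. Its arguments: {"type":"object","properties":{"motion":{"type":"array"}},"required":["motion"]}

```bash
ls; mkdir -p pics
cat > h.py <<'E'
import numpy as np, cv2
from station import robot, eyes
def cam(p):
    R=cv2.Rodrigues(np.array(p["rvec"],float))[0]; return R,np.array(p["tvec"],float).ravel(),np.array(p["K"],float)
def w(p,c):
    R,t,K=cam(p); return R.T@(np.array(c)-t)
def ray(p,u,v,z):
    R,t,K=cam(p); d=R.T@np.linalg.solve(K,[u,v,1.]); o=-R.T@t; return o+d*(z-o[2])/d[2]
def proj(p,X):
    return cv2.projectPoints(np.array(X,float).reshape(-1,3),np.array(p["rvec"],float),np.array(p["tvec"],float),np.array(p["K"],float),None)[0].reshape(-1,2)
def save(p,n): cv2.imwrite(f"pics/{n}.png",p["img"][:,:,::-1])
E
python3 - <<'E'
from h import *
np.set_printoptions(precision=3,suppress=True)
print(robot.pinch_z,robot.get_obs())
for n in("scene","top"):
    p=eyes.get_image(n); save(p,n+"0"); R,t,K=cam(p); print(n,"cam",-R.T@t,R[2])
    for l in "rack mug stand bottle vise jar tin blank_l offcut mallet mug_loop".split():
        print(l,[(w(p,d["centre"]).round(3).tolist(),round(d["conf"],2)) for d in eyes.search_frame(p,l)])
E
```

```text
pics
0.0187 {'time_s': 0.0, 'joint_positions': array([-1.39 ,  0.481,  1.597,  0.   ,  1.065, -0.047]), 'qd': array([-0.   , -0.001, -0.002,  0.003,  0.   ,  0.   ]), 'joint_torque': array([  0.007, -95.064, -43.018,   0.001,   0.012,   0.   ]), 'tool_pos': array([ 0.147, -0.633,  0.197]), 'eef_rot': array([[ 0.974,  0.226, -0.   ],
       [ 0.226, -0.974,  0.001],
       [ 0.   , -0.001, -1.   ]]), 'wrist_force': array([-1.155,  0.025, -0.018]), 'ft_torque': array([ 0.018, -0.009, -0.024]), 'finger_force': 0.0, 'grip_width': 0.0856879035738179}
scene cam [0.307 0.419 1.206] [ 0.212 -0.36  -0.909]
rack [([0.458, -0.184, 0.054], 0.67), ([0.689, 0.011, 0.247], 0.6), ([0.438, 0.215, 0.146], 0.59)]
mug [([0.643, -0.062, 0.052], 0.92), ([0.795, -0.272, 0.066], 0.67)]
stand [([0.64, -0.365, 0.017], 0.77)]
bottle [([0.353, 0.099, 0.105], 0.8), ([0.44, 0.213, 0.146], 0.59), ([0.31, 0.209, 0.209], 0.59)]
vise [([0.618, 0.351, 0.137], 0.8), ([0.596, 0.181, 0.04], 0.66), ([0.436, 0.212, 0.147], 0.31), ([0.579, -0.172, 0.037], 0.23)]
jar [([0.646, 0.084, 0.096], 0.76)]
tin [([0.459, -0.181, 0.05
[... 318 characters left out ...]
  1.172] [ 0.09  -0.014 -0.996]
rack [([0.703, -0.004, 0.245], 0.9)]
mug [([0.793, -0.264, 0.052], 0.95), ([0.643, -0.061, 0.062], 0.7)]
stand [([0.636, -0.362, 0.012], 0.86)]
bottle [([0.446, 0.185, 0.146], 0.9), ([0.32, 0.177, 0.208], 0.83), ([0.362, 0.083, 0.109], 0.79), ([0.579, -0.178, 0.036], 0.55)]
vise [([0.622, 0.332, 0.137], 0.97)]
jar [([0.645, 0.065, 0.119], 0.83)]
tin [([0.458, -0.191, 0.051], 0.84), ([0.704, 0.0, 0.242], 0.2)]
blank_l [([0.597, 0.173, 0.031], 0.64), ([0.581, -0.176, 0.039], 0.59)]
offcut [([0.486, 0.427, 0.039], 0.77), ([0.635, -0.361, 0.012], 0.66)]
mallet [([0.484, -0.405, 0.022], 0.71)]
mug_loop [([0.648, -0.067, 0.061], 0.89), ([0.79, -0.265, 0.049], 0.89)]
```

View pics/scene0.png

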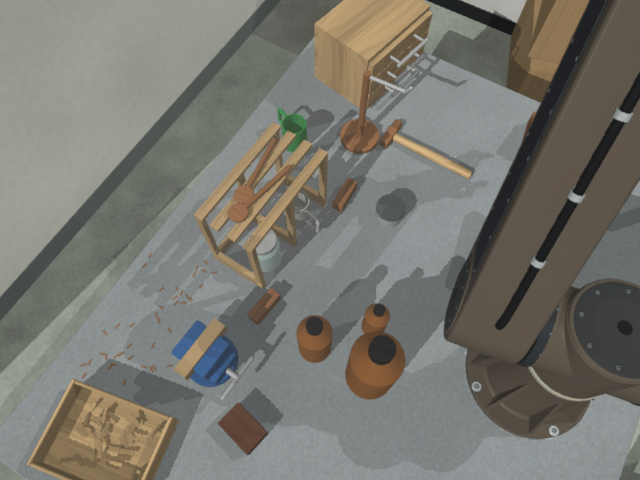

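View pics/top0.png

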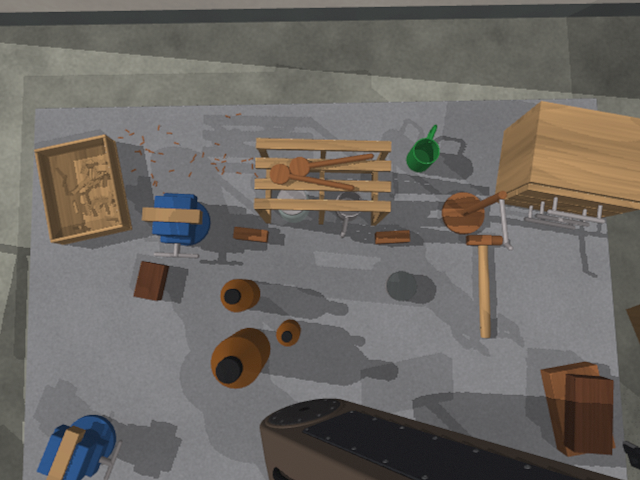

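The top view shows the rack at (255-390, 140-222) with the mug in its right (-y) bay, handle out at (345,230). The middle bottle is at (238,295). The stand foot is at (463,213), with its hook from (502,196) to (510,248). I'll take magnified crops for measuring.

Run:
```python
from h import *
a=cv2.imread("pics/top0.png"); b=cv2.imread("pics/scene0.png")
c1=cv2.resize(a[130:250,245:405],None,fx=5,fy=5,interpolation=2); 
cv2.imwrite("pics/c1.png",c1)
c2=cv2.resize(a[180:255,435:520],(0,0),fx=4.5,fy=4.5,interpolation=2)
c3=cv2.resize(b[60:160,330:415],(0,0),fx=4.5,fy=4.5,interpolation=2)
H=max(c2.shape[0],c3.shape[0]); o=np.zeros((H,c2.shape[1]+c3.shape[1],3),np.uint8); o[:c2.shape[0],:c2.shape[1]]=c2; o[:c3.shape[0],c2.shape[1]:]=c3
cv2.imwrite("pics/c2.png",o); print(c2.shape,o.shape)
```

```text
(338, 382, 3) (450, 764, 3)
```

View pics/c1.png

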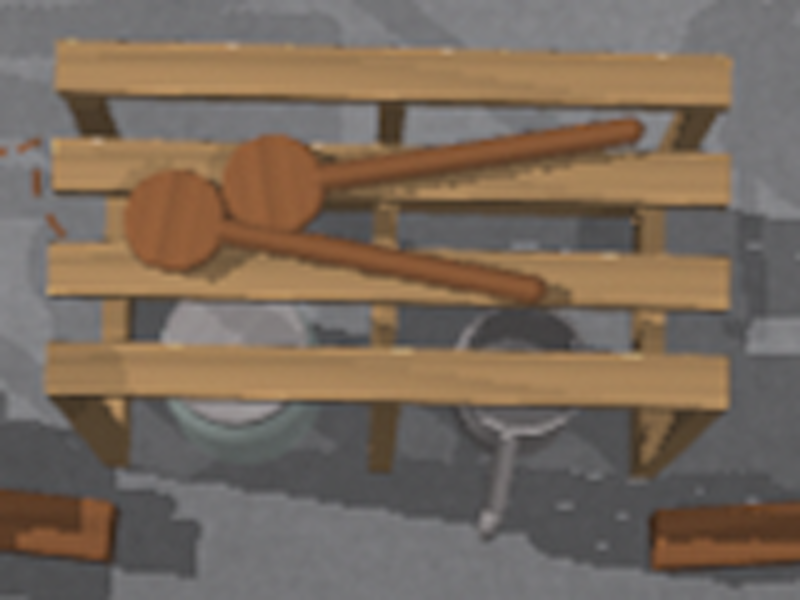

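View pics/c2.png

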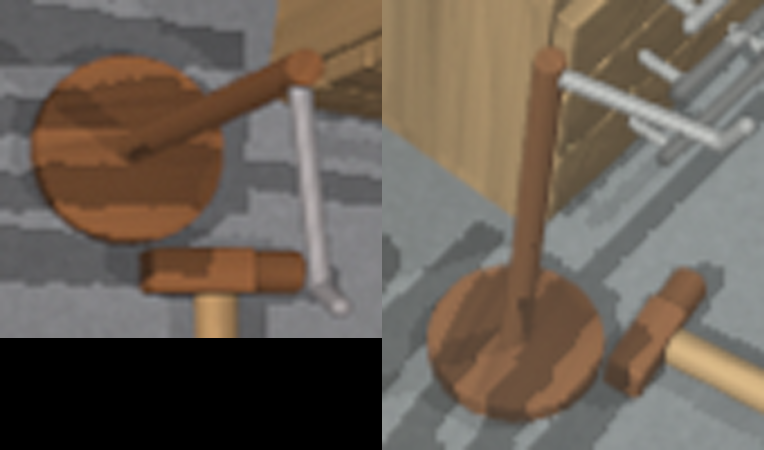

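Crop c1 shows the rack's upper corners at (58,40), (731,57), (45,392) and (728,407), the mug rim centred near (518,372), and the handle end at (487,528). Crop c2 shows the post top at (305,67) and (548,63), and the hook's bend at (318,285) and (722,140).

Run:
```python
from h import *
np.set_printoptions(precision=4,suppress=True)
p=eyes.get_image("top"); q=eyes.get_image("scene")
C=lambda x,y:((x+.5)/5-.5+245,(y+.5)/5-.5+130)
D=lambda x,y:((x+.5)/4.5-.5+435,(y+.5)/4.5-.5+180)
S=lambda x,y:((x-382+.5)/4.5-.5+330,(y+.5)/4.5-.5+60)
for n,a,z in [("BL",(58,40),.242),("BR",(731,57),.242),("FL",(45,392),.242),("FR",(728,407),.242),("rim",(518,372),.092),("rimL",(455,372),.092),("rimR",(582,372),.092),("hend",(487,526),.075),("postFL",(378,470),0),("postFR",(642,476),0)]:
    print(n,ray(p,*C(*a),z))
for n,a,b,z in [("ptop",(305,67),(548,63),.26),("bend",(318,285),(722,140),.25),("tip",(345,305),(752,125),.272),("foot",(127,150),(515,338),.016)]:
    print(n,ray(p,*D(*a),z),ray(q,*S(*b),z))
# bottle
for im,nm in((p,"top"),(q,"scene")):
    for d in eyes.masks_of(im,"bottle"):
        v,u=np.nonzero(d["mask"]); print(nm,d["conf"],u.min(),u.max(),v.min(),v.max())
    for c,h in(("search cap",.2),):
        g=im["img"].astype(int).sum(2)
        u0,v0=proj(im,[[.44,.205,.2]])[0].astype(int)
        m=np.zeros(g.shape,bool); m[v0-14:v0+14,u0-14:u0+14]=g[v0-14:v0+14,u0-14:u0+14]<110
        v,u=np.nonzero(m); print(u.mean(),v.mean(),m.sum(),ray(im,u.mean(),v.mean(),.2))
```

```text
BL [0.7775 0.1351 0.242 ]
BR [ 0.7646 -0.1474  0.242 ]
FL [0.6284 0.1421 0.242 ]
FR [ 0.616  -0.1405  0.242 ]
rim [ 0.6581 -0.0657  0.092 ]
rimL [ 0.6587 -0.0353  0.092 ]
rimR [ 0.6574 -0.0966  0.092 ]
hend [ 0.5856 -0.0497  0.075 ]
postFL [0.6237 0.0014 0.    ]
postFR [ 0.6175 -0.136   0.    ]
ptop [ 0.6424 -0.3687  0.26  ] [ 0.6443 -0.366   0.26  ]
bend [ 0.5436 -0.3729  0.25  ] [ 0.5459 -0.376   0.25  ]
tip [ 0.5328 -0.375   0.272 ] [ 0.5317 -0.3742  0.272 ]
foot [ 0.6412 -0.3672  0.016 ] [ 0.6441 -0.3667  0.016 ]
top 0.84 220 259 279 312
top 0.75 276 299 320 346
top 0.65 210 269 327 388
top 0.39 385 415 272 300
232.45502645502646 295.7989417989418 189 [0.4481 0.1944 0.2   ]
scene 0.94 360 389 303 332
scene 0.79 345 404 330 398
scene 0.76 296 331 314 362
nan nan 0 [nan nan nan]<stdin>:19: RuntimeWarning: Mean of empty slice.
  ret = ret.dtype.type(ret / rcount)
```

```bash
cat >> h.py <<'E'
from scipy.linalg import logm,expm
np.set_printoptions(precision=4,suppress=True)
PZ=robot.pinch_z
def Rt(az,tilt,side=1):
    """tool z tilted from down by tilt deg toward azimuth az (deg); closing axis horizontal, perpendicular"""
    a,t=np.radians([az,tilt]); u=np.array([np.cos(a),np.sin(a),0]); y=np.array([u[1],-u[0],0])
    z=np.sin(t)*u+[0,0,-np.cos(t)]; y=y*side
    return np.c_[np.cross(y,z),y,z]
def T(R,p):
    M=np.eye(4); M[:3,:3]=R; M[:3,3]=p; return M
def now():
    o=robot.get_obs(); return T(o["eef_rot"],o["tool_pos"])
def plan(A,B,v=45,wmax=8.2):
    L=np.real(logm(np.linalg.inv(A)@B)); W=np.degrees([L[2,1],L[0,2],L[1,0]]); 
    n=int(np.ceil(max(np.abs(L[:3,3]).max()*1e3/v,np.linalg.norm(L[:3,3])*1e3/49,np.linalg.norm(W)/wmax,1)))
    E=expm(L/n); w=cv2.Rodrigues(E[:3,:3])[0].ravel()
    print(n,"x",np.r_[E[:3,3]*1e3,np.degrees(w)].round(2).tolist(),"via",(A@np.linalg.matrix_power(E,n//2))[:3,3])
    return B
def pinchT(R,g,back=0): return T(R,np.array(g)+R[:,2]*(PZ-back))
E
python3 - <<'E'
from h import *
R=Rt(-12.4,20); g=[.585,-.050,.052]
A=now(); print(A)
A=plan(A,pinchT(R,g,.08)); print(A); A=plan(A,pinchT(R,g))
E
```

```text
[[ 0.9742  0.2258  0.      0.1468]
 [ 0.2258 -0.9742  0.     -0.6332]
 [ 0.     -0.     -1.      0.1973]
 [ 0.      0.      0.      1.    ]]
15 x [27.77, -39.06, 10.01, -0.3, 1.31, 1.68] via [ 0.3053 -0.3361  0.138 ]
[[ 0.9178 -0.2147  0.334   0.5645]
 [-0.2018 -0.9767 -0.0734 -0.0455]
 [ 0.342   0.     -0.9397  0.1096]
 [ 0.      0.      0.      1.    ]]
2 x [-0.0, 0.0, 40.0, 0.0, 0.0, 0.0] via [ 0.5779 -0.0484  0.072 ]
```

Emit:
{"op": "carry_out", "data": {
  "motion": [
    [27.8,-39.1,10,-0.3,1.3,1.7,1],
    [27.8,-39.1,10,-0.3,1.3,1.7,1],
    [27.8,-39.1,10,-0.3,1.3,1.7,1],
    [27.8,-39.1,10,-0.3,1.3,1.7,1],
    [27.8,-39.1,10,-0.3,1.3,1.7,1],
    [27.8,-39.1,10,-0.3,1.3,1.7,1],
    [27.8,-39.1,10,-0.3,1.3,1.7,1],
    [27.8,-39.1,10,-0.3,1.3,1.7,1]
  ]
}}

```text
time_s: 2.2
tool_pos: [0.3346, -0.295, 0.1317]
eef_rot: [[0.983, -0.014, 0.185], [-0.01, -1.0, -0.022], [0.185, 0.02, -0.983]]
wrist_force: [0.7, -0.2, 0.3]
grip_width: 0.0855
finger_force: 0.0
```

Emit:
{"op": "carry_out", "data": {
  "motion": [
    [27.8,-39.1,10,-0.3,1.3,1.7,1],
    [27.8,-39.1,10,-0.3,1.3,1.7,1],
    [27.8,-39.1,10,-0.3,1.3,1.7,1],
    [27.8,-39.1,10,-0.3,1.3,1.7,1],
    [27.8,-39.1,10,-0.3,1.3,1.7,1],
    [27.8,-39.1,10,-0.3,1.3,1.7,1],
    [0,0,0,0,0,0,1]
  ]
}}

```text
time_s: 2.9
tool_pos: [0.5227, -0.0864, 0.1105]
eef_rot: [[0.934, -0.182, 0.307], [-0.171, -0.983, -0.063], [0.313, 0.007, -0.95]]
wrist_force: [0.4, 0.1, 0.3]
grip_width: 0.0853
finger_force: 0.0
```

Run:
```python
from h import *
R=Rt(-12.4,20); g=[.585,-.050,.052]
p=eyes.get_image("scene"); save(p,"s1")
A=now(); print(A,robot.get_obs()["joint_positions"])
for back in (.08,0): A=plan(A,pinchT(R,g,back))
```

```text
[[ 0.9354 -0.1792  0.3048  0.5209]
 [-0.1678 -0.9838 -0.0633 -0.0876]
 [ 0.3112  0.0081 -0.9503  0.1102]
 [ 0.      0.      0.      1.    ]] [-0.23    0.3134  2.2472  0.03    0.2645  1.4919]
2 x [16.51, -24.77, 5.71, -0.12, 0.93, 1.06] via [ 0.5425 -0.0663  0.1097]
2 x [-0.0, 0.0, 40.0, 0.0, 0.0, 0.0] via [ 0.5779 -0.0484  0.072 ]
```

Emit:
{"op": "carry_out", "data": {
  "motion": [
    [16.5,-24.8,5.7,-0.1,0.9,1.1,1],
    [16.5,-24.8,5.7,-0.1,0.9,1.1,1],
    [0,0,0,0,0,0,1],
    [0,0,0,0,0,0,1]
  ]
}}

```text
time_s: 3.35
tool_pos: [0.5627, -0.048, 0.1094]
eef_rot: [[0.918, -0.218, 0.331], [-0.206, -0.976, -0.074], [0.34, -0.001, -0.941]]
wrist_force: [-0.1, 0.2, -0.2]
grip_width: 0.0856
finger_force: 0.0
```

Run:
```python
from h import *
R=Rt(-12.4,20); g=[.585,-.050,.052]
p=eyes.get_image("scene"); save(p,"s2"); print(proj(p,[g]))
c=cv2.imread("pics/s2.png")[140:300,230:400]; cv2.imwrite("pics/s2c.png",cv2.resize(c,None,fx=3.5,fy=3.5,interpolation=2))
A=now(); print(A,robot.get_obs()["joint_positions"]); A=plan(A,pinchT(R,g,.0))
```

```text
[[318.8828 227.3807]]
[[ 0.9177 -0.2193  0.3312  0.5624]
 [-0.2065 -0.9757 -0.0738 -0.0484]
 [ 0.3393 -0.0006 -0.9407  0.1094]
 [ 0.      0.      0.      1.    ]] [-0.1138  0.3517  2.1964 -0.1442  0.2516  1.8117]
2 x [0.8, -1.66, 40.15, 0.03, 0.08, -0.13] via [ 0.5768 -0.0499  0.0719]
```

View pics/s2c.png

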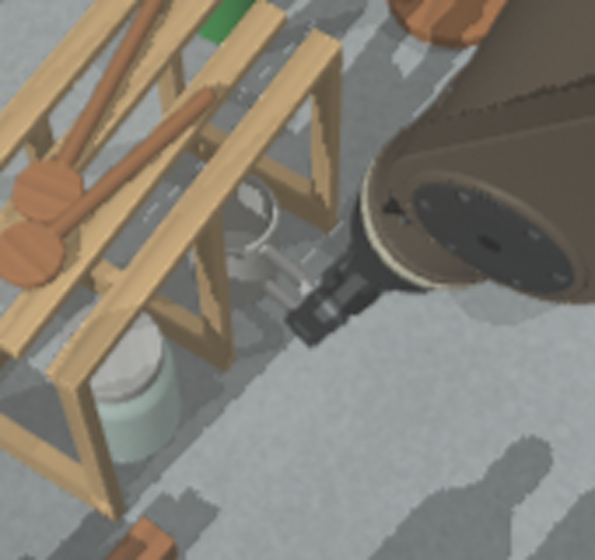

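The crop shows the handle's upright bar at about (307,297), and the open fingers are just short of it. It sits a few mm deeper than planned, so I go forward a bit further and close.

Emit:
{"op": "carry_out", "data": {
  "motion": [
    [1,-1,30,0,0,0,1],
    [1,-1,30,0,0,0,1],
    [0,0,23,0,0,0,1],
    [0,0,0,0,0,0,1],
    [0,0,0,0,0,0,-1],
    [0,0,0,0,0,0,-1],
    [0,0,0,0,0,0,-1],
    [0,0,0,0,0,0,-1]
  ]
}}

```text
time_s: 4.2
tool_pos: [0.5938, -0.0523, 0.0336]
eef_rot: [[0.917, -0.22, 0.334], [-0.207, -0.976, -0.074], [0.342, -0.001, -0.94]]
wrist_force: [-0.4, 0.1, 0.2]
grip_width: 0.0278
finger_force: 0.0
```

Emit:
{"op": "carry_out", "data": {
  "motion": [
    [0,0,0,0,0,0,-1],
    [0,0,0,0,0,0,-1]
  ]
}}

```text
time_s: 4.4
tool_pos: [0.5933, -0.0521, 0.0329]
eef_rot: [[0.917, -0.219, 0.332], [-0.207, -0.976, -0.074], [0.34, -0.001, -0.94]]
wrist_force: [-4.8, 1.7, 8.1]
grip_width: 0.0059
finger_force: 59.0
```

Run:
```python
from h import *
p=eyes.get_image("top"); save(p,"t3"); print(robot.get_obs())
A=now(); B=A.copy(); B[0,3]-=.11;B[1,3]+=.0; B[2,3]+=.002; plan(A,B,20)
```

```text
{'time_s': 4.45, 'joint_positions': array([-0.1143,  0.5312,  2.1809, -0.3997,  0.0913,  2.07  ]), 'qd': array([ 0.0007,  0.0007,  0.0002, -0.0012,  0.0015,  0.0017]), 'joint_torque': array([ -0.7154, -74.5266, -22.601 ,  -0.1561,  -3.256 ,  -0.0107]), 'tool_pos': array([ 0.5932, -0.0521,  0.0328]), 'eef_rot': array([[ 0.9173, -0.2196,  0.3321],
       [-0.2068, -0.9756, -0.0739],
       [ 0.3402, -0.0009, -0.9404]]), 'wrist_force': array([-5.2116,  0.6471,  7.5333]), 'ft_torque': array([0.2213, 0.4173, 0.0598]), 'finger_force': 58.95597517490387, 'grip_width': 0.005892293660084306}
6 x [-16.7, 4.03, -6.4, 0.0, 0.0, 0.0] via [ 0.5382 -0.0521  0.0338]
```

Run:
```python
from h import *
p=eyes.get_image("scene")
c=p["img"][180:250,280:360,::-1]; cv2.imwrite("pics/s4c.png",cv2.resize(c,None,fx=7,fy=7,interpolation=2))
A=now();print(proj(p,[A[:3,3],A[:3,3]-A[:3,2]*PZ]))
d=p["img"]; print(p["shot"])
```

```text
[[316.5183 228.4971]
 [318.3639 227.0782]]
8
```

View pics/s4c.png

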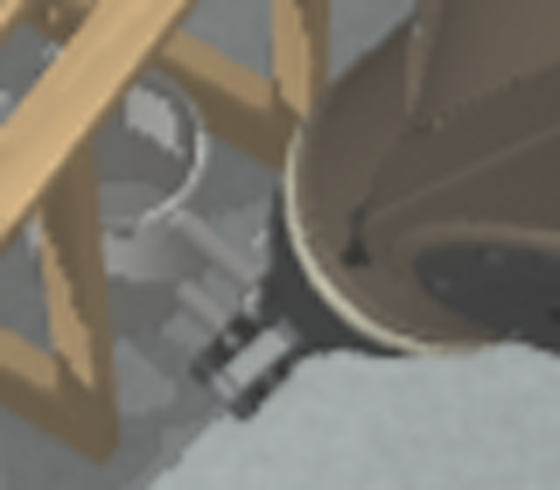

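The grip width (6 mm, less than the 10 mm bar) and the push-back on the tool suggest the bar is only at the fingertips. I regrasp deeper.

Emit:
{"op": "carry_out", "data": {
  "motion": [
    [0,0,0,0,0,0,1],
    [0,0,0,0,0,0,1],
    [0,0,0,0,0,0,0],
    [10,0,0,0,0,0,-1],
    [0,0,0,0,0,0,-1],
    [0,0,0,0,0,0,-1],
    [0,0,0,0,0,0,-1],
    [0,0,0,0,0,0,-1]
  ]
}}

```text
time_s: 5.3
tool_pos: [0.6024, -0.0543, 0.0358]
eef_rot: [[0.917, -0.22, 0.332], [-0.207, -0.976, -0.074], [0.34, -0.001, -0.94]]
wrist_force: [0.6, 0.4, 1.6]
grip_width: 0.0073
finger_force: 58.6
```

Run:
```python
from h import *
o=robot.get_obs();print(o["joint_positions"],o["grip_width"],o["finger_force"],o["wrist_force"],o["tool_pos"])
p=eyes.get_image("top")
c=p["img"][180:270,290:410,::-1]; cv2.imwrite("pics/t5c.png",cv2.resize(c,None,fx=6,fy=6,interpolation=2))
```

```text
[-0.1167  0.5323  2.1586 -0.3188  0.1108  1.9867] 0.007302092541410526 58.623729050159454 [0.5965 0.4401 1.6003] [ 0.6024 -0.0543  0.0358]
```

Emit:
{"op": "carry_out", "data": {
  "motion": [
    [-4,1,-1.5,0,0,0,-1],
    [-4.3,1,-1.5,0,0,0,-1],
    [0,0,0,0,0,0,-1],
    [0,0,0,0,0,0,1],
    [0,0,0,0,0,0,1],
    [0,0,0,0,0,0,1]
  ]
}}

```text
time_s: 5.95
tool_pos: [0.5933, -0.0543, 0.0358]
eef_rot: [[0.917, -0.22, 0.332], [-0.207, -0.976, -0.074], [0.34, -0.001, -0.941]]
wrist_force: [0.9, -0.4, -0.2]
grip_width: 0.0506
finger_force: 0.0
```

Run:
```python
from h import *
o=robot.get_obs();print(o["joint_positions"],o["grip_width"],o["wrist_force"])
A=now(); print(A[:3,3]); g=A[:3,3]-A[:3,2]*PZ; print(g)
g=g+[0.002,0,.006]
B=plan(A,pinchT(Rt(-12.4,10),g)); print(B[:3,3])
C=B.copy(); C[0,3]-=.085; plan(B,C,12)
```

```text
[-0.119   0.5255  2.1784 -0.3517  0.0987  2.0177] 0.05061843781643708 [ 0.9395 -0.4003 -0.2369]
[ 0.5933 -0.0543  0.0358]
[ 0.5871 -0.0529  0.0533]
2 x [0.22, -0.22, -2.64, 0.01, -4.93, -0.15] via [ 0.5927 -0.0539  0.0383]
[ 0.5923 -0.0536  0.0409]
7 x [-11.68, 2.61, -2.06, 0.0, 0.0, 0.0] via [ 0.5559 -0.0536  0.0409]
```

Emit:
{"op": "carry_out", "data": {
  "motion": [
    [0.2,-0.2,-2.6,0,-4.9,-0.2,0.2],
    [0.2,-0.2,-2.6,0,-4.9,-0.2,0.2],
    [0,0,0,0,0,0,0],
    [0,0,0,0,0,0,-1],
    [0,0,0,0,0,0,-1],
    [0,0,0,0,0,0,-1],
    [0,0,0,0,0,0,-1],
    [0,0,0,0,0,0,-1]
  ]
}}

```text
time_s: 6.75
tool_pos: [0.5918, -0.0562, 0.0398]
eef_rot: [[0.958, -0.216, 0.187], [-0.211, -0.976, -0.048], [0.193, 0.007, -0.981]]
wrist_force: [-1.3, 0.7, -0.4]
grip_width: 0.0072
finger_force: 58.6
```

Emit:
{"op": "carry_out", "data": {
  "motion": [
    [0,0,0,0,0,0,-1],
    [-11.7,2.6,-2.1,0,0,0,-1],
    [-11.7,2.6,-2.1,0,0,0,-1],
    [0,0,0,0,0,0,-1]
  ]
}}

```text
time_s: 7.15
tool_pos: [0.5652, -0.0561, 0.0395]
eef_rot: [[0.959, -0.216, 0.185], [-0.211, -0.976, -0.048], [0.191, 0.007, -0.982]]
wrist_force: [-9.1, 0.1, 15.6]
grip_width: 0.0068
finger_force: 60.6
```

Run:
```python
from h import *
o=robot.get_obs();print(o["joint_positions"],o["grip_width"],o["finger_force"],o["wrist_force"])
```

```text
[-0.1362  0.5133  2.0962 -0.0671  0.3422  1.7132] 0.006795297935168562 60.63851670362055 [-9.0782  0.0927 15.6017]
```

Emit:
{"op": "carry_out", "data": {
  "motion": [
    [0.8,0,-3.9,0,0,0,-1],
    [0,0,0,0,0,0,-1],
    [0,0,0,0,0,0,-1]
  ]
}}

```text
time_s: 7.45
tool_pos: [0.5684, -0.0563, 0.0439]
eef_rot: [[0.958, -0.216, 0.187], [-0.211, -0.976, -0.048], [0.193, 0.007, -0.981]]
wrist_force: [-0.4, -0.7, -2.4]
grip_width: 0.0071
finger_force: 58.8
```

Run:
```python
from h import *
o=robot.get_obs();print(o["wrist_force"],o["tool_pos"],o["grip_width"])
p=eyes.get_image("top"); save(p,"t6")
c=p["img"][170:270,280:410,::-1]; cv2.imwrite("pics/t6c.png",cv2.resize(c,None,fx=6,fy=6,interpolation=2))
```

```text
[-0.4191 -0.7443 -2.449 ] [ 0.5684 -0.0563  0.0439] 0.00711527101716184
```

View pics/t6c.png

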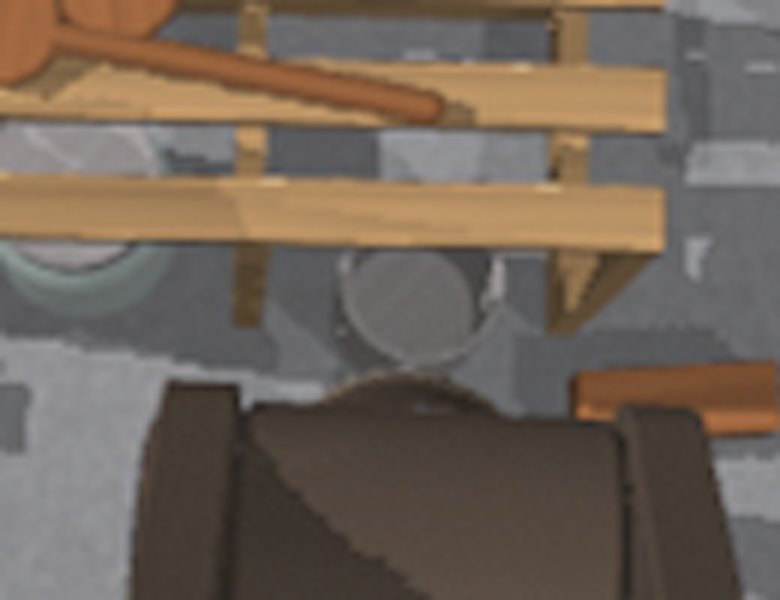

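The mug follows the gripper, its rim now at (420,300), half out, and its weight shows on the wrist. I continue pulling it out.

Emit:
{"op": "carry_out", "data": {
  "motion": [
    [-14,3,-2.7,0,0,0,-1],
    [-14,3,-2.7,0,0,0,-1],
    [-14,3,-2.7,0,0,0,-1],
    [-14,3,-2.7,0,0,0,-1],
    [-14,3,-2.7,0,0,0,-1],
    [-14,3,-2.7,0,0,0,-1],
    [0,0,0,0,0,0,-1],
    [0,0,0,0,0,0,-1]
  ]
}}

```text
time_s: 8.3
tool_pos: [0.4814, -0.0554, 0.0436]
eef_rot: [[0.958, -0.216, 0.188], [-0.211, -0.976, -0.048], [0.194, 0.007, -0.981]]
wrist_force: [0.9, -0.1, -2.3]
grip_width: 0.0067
finger_force: 58.8
```

Run:
```python
from h import *
o=robot.get_obs();print(o["wrist_force"],o["tool_pos"],o["grip_width"],o["joint_positions"])
```

```text
[ 0.9454 -0.1011 -2.2926] [ 0.4814 -0.0554  0.0436] 0.006718041497398341 [-0.1627  0.4324  2.2796 -0.0741  0.236   1.696 ]
```

Emit:
{"op": "carry_out", "data": {
  "motion": [
    [-12,2.6,-2.4,0,0,0,-1],
    [-12,2.6,-2.4,0,0,0,-1],
    [-0.3,0,1.5,0,0,0,-1],
    [-0.3,0,1.5,0,0,0,-1],
    [-0.2,0,1.0,0,0,0,-1],
    [0,0,0,0,0,0,-1]
  ]
}}

```text
time_s: 8.9
tool_pos: [0.456, -0.0552, 0.0395]
eef_rot: [[0.958, -0.216, 0.187], [-0.211, -0.976, -0.048], [0.193, 0.007, -0.981]]
wrist_force: [-1.2, 0.2, 4.8]
grip_width: 0.0068
finger_force: 59.4
```

Emit:
{"op": "carry_out", "data": {
  "motion": [
    [0,0,0,0,0,0,1],
    [0,0,0,0,0,0,1],
    [0,0,0,0,0,0,1],
    [0,0,0,0,0,0,1],
    [0,0,-20,0,0,0,1],
    [0,0,-40,0,0,0,1],
    [0,0,-40,0,0,0,1],
    [0,0,-30,0,0,0,1]
  ]
}}

```text
time_s: 9.7
tool_pos: [0.4312, -0.0487, 0.1692]
eef_rot: [[0.958, -0.216, 0.188], [-0.211, -0.976, -0.048], [0.194, 0.007, -0.981]]
wrist_force: [0.2, 0.6, -0.0]
grip_width: 0.0853
finger_force: 0.0
```

Run:
```python
from h import *
for n in("scene","top"):
    p=eyes.get_image(n); save(p,n+"7")
    for l in ("mug","mug_loop"):
        print(n,l,[(w(p,d["centre"]).round(3).tolist(),round(d["conf"],2)) for d in eyes.search_frame(p,l)])
c=cv2.imread("pics/scene7.png")[170:270,290:400]; cv2.imwrite("pics/s7c.png",cv2.resize(c,None,fx=6,fy=6,interpolation=2))
o=robot.get_obs();print(o["tool_pos"],o["joint_positions"])
```

```text
scene mug [([0.794, -0.272, 0.063], 0.85), ([0.515, -0.063, 0.053], 0.61)]
scene mug_loop [([0.8, -0.274, 0.063], 0.63), ([0.518, -0.065, 0.054], 0.56), ([0.646, 0.082, 0.096], 0.54)]
top mug [([0.509, -0.061, 0.007], 0.92), ([0.791, -0.264, 0.049], 0.91), ([0.487, 0.425, 0.041], 0.66)]
top mug_loop [([0.792, -0.264, 0.049], 0.95), ([0.513, -0.065, 0.005], 0.67)]
[ 0.4309 -0.0488  0.1663] [-0.1673  0.1233  2.2606 -0.0307  0.5654  1.6453]
```

View pics/s7c.png

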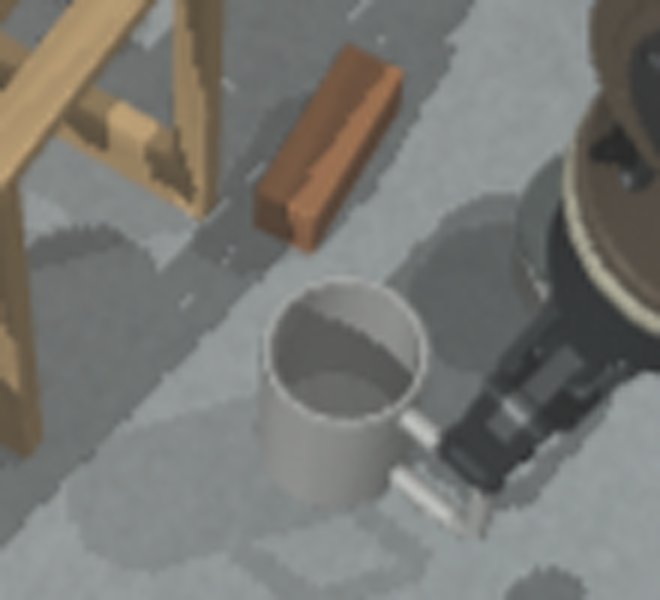

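The mug is standing upright and free on the bench, about 70 mm clear of the rack. Its rim centre is at crop (346,351) and the lower corner of the handle at (470,518).

Run:
```python
from h import *
p=eyes.get_image("scene")
f=lambda x,y,z:ray(p,(x+.5)/6-.5+290,(y+.5)/6-.5+170,z)
m=f(346.5,351,.092); h=f(472,516,.02); print("rim",m,"hcorner",h,"d",np.linalg.norm((h-m)[:2]))
az=np.degrees(np.arctan2(*(m-h)[1::-1])); print("az",az)
A=now(); R=Rt(az,0); c=np.array([m[0],m[1],.068])
B=pinchT(R,c,.08); A1=A.copy(); 
A1=plan(A,B); A1=plan(B,pinchT(R,c)); print(A1[:3,3])
```

```text
rim [ 0.5162 -0.0671  0.092 ] hcorner [ 0.4481 -0.0597  0.02  ] d 0.0685678859178203
az -6.214284534451458
2 x [40.64, 0.76, 24.51, 0.5, -5.5, -3.11] via [ 0.4741 -0.0593  0.1498]
2 x [-0.0, -0.0, 40.0, 0.0, 0.0, 0.0] via [ 0.5162 -0.0671  0.0893]
[ 0.5162 -0.0671  0.0493]
```

Emit:
{"op": "carry_out", "data": {
  "motion": [
    [40.6,0.8,24.5,0.5,-5.5,-1.7,1],
    [40.6,0.8,24.5,0.5,-5.5,-1.7,1],
    [0,0,0,0,0,0,1],
    [0,0,0,0,0,0,1]
  ]
}}

```text
time_s: 10.45
tool_pos: [0.5163, -0.0684, 0.1266]
eef_rot: [[0.988, -0.157, -0.003], [-0.157, -0.988, 0.006], [-0.004, -0.005, -1.0]]
wrist_force: [-0.8, 0.2, 0.0]
grip_width: 0.0854
finger_force: 0.0
```

Run:
```python
from h import *
R=Rt(-9,0); c=np.array([.5162,-.0671,.068]); A=now(); print(A); plan(A,pinchT(R,c))
```

```text
[[ 0.9876 -0.1572 -0.0035  0.5163]
 [-0.1572 -0.9876  0.0055 -0.0684]
 [-0.0043 -0.0049 -1.      0.1266]
 [ 0.      0.      0.      1.    ]]
2 x [-0.03, -0.47, 38.65, -0.14, 0.12, -0.02] via [ 0.5162 -0.0677  0.0879]
```

Emit:
{"op": "carry_out", "data": {
  "motion": [
    [0,-0.5,26,0,0,0,1],
    [0,-0.5,26,0,0,0,1],
    [0,0,25,0,0,0,1],
    [0,0,0,0,0,0,-1],
    [0,0,0,0,0,0,-1],
    [0,0,0,0,0,0,-1],
    [0,0,0,0,0,0,-1],
    [0,0,0,0,0,0,-1]
  ]
}}

```text
time_s: 11.25
tool_pos: [0.5182, -0.0674, 0.0558]
eef_rot: [[0.988, -0.157, 0.007], [-0.157, -0.988, 0.003], [0.006, -0.004, -1.0]]
wrist_force: [-0.7, 0.0, -0.6]
grip_width: 0.0121
finger_force: 0.0
```

Emit:
{"op": "carry_out", "data": {
  "motion": [
    [0,0,-15,0,0,0,-1],
    [0,0,-35,0,0,0,-1],
    [0,0,-40,0,0,0,-1],
    [0,0,-40,0,0,0,-1],
    [0,0,-40,0,0,0,-1],
    [0,0,-40,0,0,0,-1],
    [0,0,0,0,0,0,-1],
    [0,0,0,0,0,0,-1]
  ]
}}

```text
time_s: 12.05
tool_pos: [0.5167, -0.0678, 0.2654]
eef_rot: [[0.988, -0.157, 0.006], [-0.157, -0.988, 0.004], [0.005, -0.005, -1.0]]
wrist_force: [-0.0, 0.1, -0.3]
grip_width: 0.0
finger_force: 0.0
```

Run:
```python
from h import *
o=robot.get_obs();print(o["wrist_force"],o["tool_pos"],o["grip_width"],o["joint_positions"])
st=np.array([.643,-.367]); hx=np.array([np.cos(np.radians(184.2)),np.sin(np.radians(184.2))]); n=np.array([-hx[1],hx[0]]) # n ~ -y
def mugT(s,z0):  # s along hook from post; tool so that mug z0 height with tcp at mug z .0495
    c=st+hx*s-n*.0515; return T(Rt(np.degrees(np.arctan2(*n[::-1]))+180,0),[c[0],c[1],z0+.0495])
A=now()
B=plan(A,mugT(.155,.210)); print(B[:3,3]); B=plan(B,mugT(.055,.210),25); print(B[:3,3])
```

```text
[-0.0234  0.0615 -0.2816] [ 0.5167 -0.0678  0.2654] 2.046191858215566e-05 [-0.1924  0.2274  1.8072  0.0055  1.1017  1.5333]
13 x [-16.5, 16.12, 0.36, 0.01, -0.04, -7.94] via [ 0.4398 -0.1782  0.2624]
[ 0.4846 -0.327   0.2595]
4 x [0.0, 25.0, 0.0, 0.0, 0.0, 0.0] via [ 0.5345 -0.3233  0.2595]
[ 0.5844 -0.3197  0.2595]
```

Run:
```python
from h import *
p=eyes.get_image("scene");q=eyes.get_image("top")
a=p["img"][150:300,270:430,::-1]; b=q["img"][200:350,260:420,::-1]
cv2.imwrite("pics/s8c.png",np.hstack([cv2.resize(i,None,fx=2.5,fy=3.5 if 0 else 2.5,interpolation=2) for i in(a,b)]))
```

```text
(no output)
```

View pics/s8c.png

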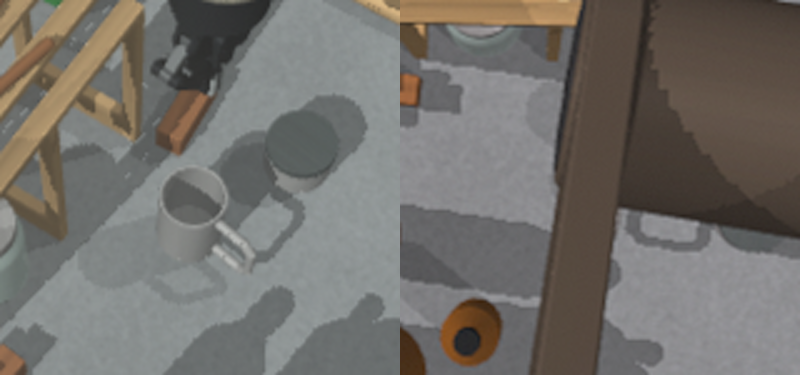

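Run:
```python
from h import *
p=eyes.get_image("scene"); save(p,"s9")
print("tip then(expect ~368,248)",proj(p,[[.4309,-.0488,.1663]]))
t=np.linspace(0,2*np.pi,60); c=[.5162,-.0671]
for z in(.092,0):
    P=proj(p,np.c_[c[0]+.033*np.cos(t),c[1]+.033*np.sin(t),0*t+z]); print(z,P.min(0),P.max(0))
for d in eyes.masks_of(p,"mug"):
    v,u=np.nonzero(d["mask"]); print(d["conf"],u.min(),u.max(),v.min(),v.max())
print(proj(p,[now()[:3,3]]),robot.get_obs()["tool_pos"],robot.get_obs()["grip_width"])
```

```text
tip then(expect ~368,248) [[378.6061 238.1755]]
0.092 [333.5085 215.7132] [361.1751 240.7399]
0 [332.5064 231.7161] [358.4129 255.4742]
0.71 277 306 108 151
0.57 333 371 216 258
0.43 218 266 402 453
[[351.9873 193.1758]] [ 0.5156 -0.0676  0.2626] 3.739830346309434e-05
```

Emit:
{"op": "carry_out", "data": {
  "motion": [
    [0,0,40,0,0,0,1],
    [0,0,40,0,0,0,1],
    [0,0,40,0,0,0,1],
    [0,0,20,0,0,0,1],
    [0,0,0,0,0,0,1],
    [0,0,0,0,0,0,1],
    [0,0,0,0,0,0,1]
  ]
}}

```text
time_s: 12.95
tool_pos: [0.5176, -0.0673, 0.1246]
eef_rot: [[0.988, -0.157, 0.004], [-0.157, -0.988, 0.004], [0.004, -0.005, -1.0]]
wrist_force: [0.8, 0.3, 0.8]
grip_width: 0.085
finger_force: 0.0
```

Emit:
{"op": "carry_out", "data": {
  "motion": [
    [0,0,40,0,0,0,1],
    [0,0,40,0,0,0,1],
    [0,0,0,0,0,0,1],
    [0,0,0,0,0,0,1]
  ]
}}

```text
time_s: 13.35
tool_pos: [0.5173, -0.0669, 0.0446]
eef_rot: [[0.988, -0.157, 0.003], [-0.157, -0.988, 0.004], [0.002, -0.005, -1.0]]
wrist_force: [0.9, -0.2, 0.2]
grip_width: 0.0854
finger_force: 0.0
```

Run:
```python
from h import *
p=eyes.get_image("scene"); o=robot.get_obs(); print(o["tool_pos"],o["grip_width"],o["wrist_force"])
a=p["img"][180:280,290:410,::-1]
cv2.imwrite("pics/s10c.png",cv2.resize(a,None,fx=6,fy=6,interpolation=2)); print(proj(p,[o["tool_pos"],o["tool_pos"]-o["eef_rot"][:,1]*.0425,o["tool_pos"]+o["eef_rot"][:,1]*.0425]))
```

```text
[ 0.5181 -0.067   0.0454] 0.08552619183617569 [ 0.9347 -0.188   1.187 ]
[[345.6673 235.7875]
 [334.7871 247.9039]
 [356.3128 223.9323]]
```

View pics/s10c.png

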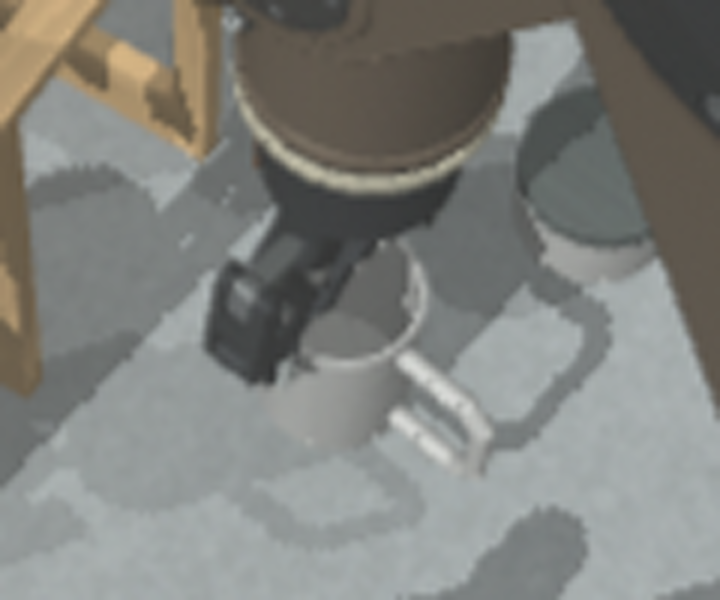

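The open fingers straddle the mug: the near one is at (240,330), with its tip below the rim. I close and watch the width.

Emit:
{"op": "carry_out", "data": {
  "motion": [
    [0,0,5,0,0,0,0.5],
    [0,0,0,0,0,0,0.5],
    [0,0,0,0,0,0,0.5]
  ]
}}

```text
time_s: 13.7
tool_pos: [0.5185, -0.067, 0.0404]
eef_rot: [[0.988, -0.157, 0.006], [-0.157, -0.988, 0.004], [0.005, -0.005, -1.0]]
wrist_force: [-1.5, 2.1, 14.1]
grip_width: 0.0649
finger_force: 46.1
```

Emit:
{"op": "carry_out", "data": {
  "motion": [
    [0,0,0,0,0,0,0.4],
    [0,0,0,0,0,0,0.4]
  ]
}}

```text
time_s: 13.9
tool_pos: [0.5184, -0.0669, 0.0405]
eef_rot: [[0.988, -0.157, 0.006], [-0.157, -0.988, 0.004], [0.005, -0.005, -1.0]]
wrist_force: [-2.9, 2.7, 18.7]
grip_width: 0.0642
finger_force: 60.9
```

Emit:
{"op": "carry_out", "data": {
  "motion": [
    [0,0,0,0,0,0,0.2],
    [0,0,0,0,0,0,0.2]
  ]
}}

```text
time_s: 14.1
tool_pos: [0.5184, -0.067, 0.0406]
eef_rot: [[0.988, -0.157, 0.006], [-0.157, -0.988, 0.004], [0.005, -0.005, -1.0]]
wrist_force: [-1.8, 1.4, 17.6]
grip_width: 0.0639
finger_force: 61.0
```

Emit:
{"op": "carry_out", "data": {
  "motion": [
    [0,0,-5,0,0,0,-1],
    [0,0,-10,0,0,0,-1],
    [0,0,-25,0,0,0,-1],
    [0,0,-35,0,0,0,-1],
    [0,0,-35,0,0,0,-1],
    [0,0,-35,0,0,0,-1],
    [0,0,-35,0,0,0,-1],
    [0,0,-30,0,0,0,-1]
  ]
}}

```text
time_s: 14.9
tool_pos: [0.5163, -0.0677, 0.2515]
eef_rot: [[0.988, -0.157, 0.005], [-0.157, -0.988, 0.004], [0.004, -0.005, -1.0]]
wrist_force: [0.2, -0.0, -2.1]
grip_width: 0.0638
finger_force: 66.8
```

```bash
cat >> h.py <<'E'
st=np.array([.643,-.367]); hx=np.array([np.cos(np.radians(184.2)),np.sin(np.radians(184.2))]); hn=np.array([-hx[1],hx[0]])
def mugT(s,z0,oz=.041):
    c=st+hx*s-hn*.0515; return T(Rt(np.degrees(np.arctan2(*hn[::-1]))+180,0),[c[0],c[1],z0+oz])
E
python3 - <<'E'
from h import *
o=robot.get_obs();print(o["wrist_force"],o["tool_pos"],o["grip_width"],o["finger_force"])
A=now(); B=plan(A,mugT(.165,.210)); print(B[:3,3])
E
```

```text
[ 0.1912 -0.0337 -2.0664] [ 0.5163 -0.0677  0.2515] 0.06377329805616157 66.77131488919258
13 x [-17.21, 15.65, -0.04, 0.0, -0.03, -7.94] via [ 0.4349 -0.1762  0.251 ]
[ 0.4747 -0.3277  0.251 ]
```

Emit:
{"op": "carry_out", "data": {
  "motion": [
    [-17.2,15.7,0,0,0,-7.95,-1],
    [-17.2,15.7,0,0,0,-7.95,-1],
    [-17.2,15.7,0,0,0,-7.95,-1],
    [-17.2,15.7,0,0,0,-7.95,-1],
    [-17.2,15.7,0,0,0,-7.95,-1],
    [-17.2,15.7,0,0,0,-7.95,-1],
    [-17.2,15.7,0,0,0,-7.95,-1],
    [-17.2,15.7,0,0,0,-7.95,-1]
  ]
}}

```text
time_s: 15.7
tool_pos: [0.4303, -0.2236, 0.2486]
eef_rot: [[0.575, 0.818, 0.003], [0.818, -0.575, 0.004], [0.005, 0.0, -1.0]]
wrist_force: [1.1, -0.1, -1.8]
grip_width: 0.0639
finger_force: 66.8
```

Emit:
{"op": "carry_out", "data": {
  "motion": [
    [-17.2,15.7,0,0,0,-7.95,-1],
    [-17.2,15.7,0,0,0,-7.95,-1],
    [-17.2,15.7,0,0,0,-7.95,-1],
    [-17.2,15.7,0,0,0,-7.95,-1],
    [-17.2,15.7,0,0,0,-7.95,-1],
    [0,0,0,0,0,0,-1],
    [0,0,0,0,0,0,-1]
  ]
}}

```text
time_s: 16.4
tool_pos: [0.4752, -0.328, 0.2476]
eef_rot: [[-0.073, 0.997, 0.003], [0.997, 0.073, 0.005], [0.004, 0.003, -1.0]]
wrist_force: [0.7, 0.5, -2.2]
grip_width: 0.0643
finger_force: 66.8
```

Run:
```python
from h import *
A=now(); print(A)
B=plan(A,mugT(.145,.210)); plan(B,mugT(.055,.21),20)
for n in("scene","top"):
    p=eyes.get_image(n)
    print(n,[(w(p,d["centre"]).round(3).tolist(),round(d["conf"],2)) for d in eyes.search_frame(p,"mug_loop")])
    c=proj(p,[[.5,-.36,.25]])[0].astype(int); print(c)
    x0,y0=max(c[0]-65,0),max(c[1]-65,0)
    a=p["img"][y0:y0+130,x0:x0+130,::-1]; cv2.imwrite(f"pics/{n}11.png",cv2.resize(a,(400,400),interpolation=2)); print(x0,y0)
i=[cv2.imread(f"pics/{n}11.png") for n in("scene","top")]; cv2.imwrite("pics/c11.png",np.hstack(i))
```

```text
[[-0.0734  0.9973  0.0026  0.4752]
 [ 0.9973  0.0734  0.0046 -0.328 ]
 [ 0.0044  0.0029 -1.      0.2476]
 [ 0.      0.      0.      1.    ]]
1 x [0.28, 19.52, -3.32, 0.17, -0.25, 0.01] via [ 0.4752 -0.328   0.2476]
5 x [0.0, 18.0, 0.0, 0.0, 0.0, 0.0] via [ 0.5305 -0.3236  0.251 ]
scene [([0.799, -0.279, 0.062], 0.72), ([0.479, -0.315, 0.271], 0.67), ([0.479, -0.402, 0.028], 0.34)]
[419 103]
354 38
top [([0.474, -0.321, 0.238], 0.8), ([0.791, -0.265, 0.051], 0.73)]
[500 264]
435 199
```

View pics/c11.png

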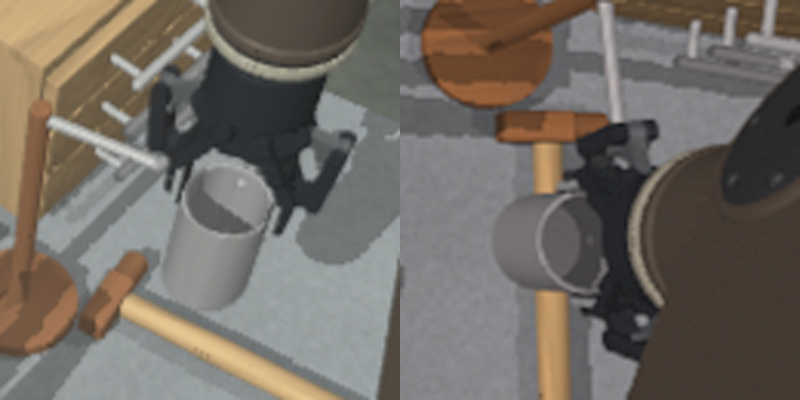

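Run:
```python
from h import *
p=eyes.get_image("scene"); q=eyes.get_image("top")
A=now();c=A[:3,3]; print(c)
for z in(.28,.29,.2986,.31): print(z,proj(p,[[c[0],c[1],z]]),proj(q,[[c[0],c[1],z]]))
t=np.linspace(0,2*np.pi,90)
for im,n in((p,"scene"),(q,"top")):
    for d in eyes.masks_of(im,"mug")[:3]:
        v,u=np.nonzero(d["mask"]); print(n,d["conf"],u.min(),u.max(),v.min(),v.max())
    for z0 in (.195,.2066,.215):
        P=np.vstack([proj(im,np.c_[c[0]+.033*np.cos(t),c[1]+.033*np.sin(t),0*t+z]) for z in(z0,z0+.092)]); print(z0,P.min(0),P.max(0))
```

```text
[ 0.4753 -0.3276  0.2476]
0.28 [[425.7819 109.5399]] [[490.898  276.7596]]
0.29 [[426.6454 106.6578]] [[492.8876 276.7082]]
0.2986 [[427.3992 104.1421]] [[494.6349 276.6631]]
0.31 [[428.4146 100.7532]] [[497.0046 276.6019]]
scene 0.71 406 441 91 139
scene 0.64 277 305 109 151
scene 0.58 375 404 194 226
0.195 [405.0087  95.6075] [441.3946 143.9634]
0.2066 [405.767   92.1532] [442.5501 141.0958]
0.215 [406.3243  89.6118] [443.4003 138.9875]
top 0.87 406 438 125 172
0.195 [460.3695 259.8343] [509.1067 293.7306]
0.2066 [462.1151 259.5517] [511.6768 293.895 ]
0.215 [463.4054 259.3423] [513.5806 294.0169]
```

Both views show the mug upright in the fingers with its handle towards the hook. Its height matches the plan (mug base at about 0.21 m). I now insert it along the hook.

Emit:
{"op": "carry_out", "data": {
  "motion": [
    [0,20,0,0,0,0,-1],
    [0,20,0,0,0,0,-1],
    [0,20,0,0,0,0,-1],
    [0,0,0,0,0,0,-1],
    [0,0,0,0,0,0,-1]
  ]
}}

```text
time_s: 17.3
tool_pos: [0.5352, -0.3233, 0.2472]
eef_rot: [[-0.076, 0.997, 0.002], [0.997, 0.076, 0.005], [0.004, 0.003, -1.0]]
wrist_force: [0.2, 0.2, -1.8]
grip_width: 0.0644
finger_force: 66.9
```

Run:
```python
from h import *
o=robot.get_obs();print(o["wrist_force"],o["tool_pos"])
p=eyes.get_image("top"); a=p["img"][180:300,440:560,::-1]; q=eyes.get_image("scene"); b=q["img"][45:165,350:470,::-1]
cv2.imwrite("pics/c12.png",np.hstack([cv2.resize(i,(400,400),interpolation=2) for i in(a,b)]))
plan(now(),mugT(.055,.21,o["tool_pos"][2]-.21),20)
```

```text
[ 0.1549  0.201  -1.8184] [ 0.5352 -0.3233  0.2472]
3 x [0.01, 16.62, 0.09, 0.05, -0.08, 0.04] via [ 0.5512 -0.3222  0.2473]
```

I have viewed 11 pictures, one over the limit, so I'll view no more and work from numbers and forces.

Emit:
{"op": "carry_out", "data": {
  "motion": [
    [0,16.6,0,0,0,0,-1],
    [0,16.6,0,0,0,0,-1],
    [0,16.6,0,0,0,0,-1],
    [0,0,0,0,0,0,-1],
    [0,0,5,0,0,0,-1],
    [0,0,5,0,0,0,-1],
    [0,0,0,0,0,0,-1]
  ]
}}

```text
time_s: 18.1
tool_pos: [0.5838, -0.3196, 0.2366]
eef_rot: [[-0.075, 0.997, 0.001], [0.997, 0.075, 0.005], [0.005, 0.002, -1.0]]
wrist_force: [0.3, 0.9, -2.3]
grip_width: 0.0641
finger_force: 67.0
```

Emit:
{"op": "carry_out", "data": {
  "motion": [
    [0,0,5,0,0,0,-1],
    [0,0,4,0,0,0,-1],
    [0,0,0,0,0,0,-1],
    [0,0,0,0,0,0,-1]
  ]
}}

```text
time_s: 18.5
tool_pos: [0.5849, -0.3197, 0.2285]
eef_rot: [[-0.076, 0.997, 0.003], [0.997, 0.076, 0.004], [0.004, 0.003, -1.0]]
wrist_force: [0.9, 0.2, -2.0]
grip_width: 0.0642
finger_force: 67.0
```

Emit:
{"op": "carry_out", "data": {
  "motion": [
    [0,0,4,0,0,0,-1],
    [0,0,3,0,0,0,-1],
    [0,0,0,0,0,0,-1]
  ]
}}

```text
time_s: 18.8
tool_pos: [0.585, -0.3196, 0.2212]
eef_rot: [[-0.076, 0.997, 0.003], [0.997, 0.076, 0.005], [0.004, 0.003, -1.0]]
wrist_force: [1.4, 0.8, 0.0]
grip_width: 0.0641
finger_force: 67.2
```

Emit:
{"op": "carry_out", "data": {
  "motion": [
    [0,0,3,0,0,0,-1],
    [0,0,0,0,0,0,-1]
  ]
}}

```text
time_s: 19.0
tool_pos: [0.5852, -0.3196, 0.2185]
eef_rot: [[-0.076, 0.997, 0.003], [0.997, 0.076, 0.004], [0.004, 0.003, -1.0]]
wrist_force: [1.3, 2.2, 2.6]
grip_width: 0.0636
finger_force: 67.5
```

Emit:
{"op": "carry_out", "data": {
  "motion": [
    [0,0,3,0,0,0,-1],
    [0,0,0,0,0,0,-1]
  ]
}}

```text
time_s: 19.2
tool_pos: [0.5854, -0.3195, 0.2157]
eef_rot: [[-0.076, 0.997, 0.003], [0.997, 0.076, 0.004], [0.004, 0.004, -1.0]]
wrist_force: [1.7, 3.4, 4.9]
grip_width: 0.0641
finger_force: 68.1
```

Emit:
{"op": "carry_out", "data": {
  "motion": [
    [0,0,6,0,0,0,-1],
    [-1,0,6,0,0,0,-1],
    [-2,0,6,0,0,0,-1],
    [-2,0,6,0,0,0,-1],
    [0,0,0,0,0,0,-1]
  ]
}}

```text
time_s: 19.7
tool_pos: [0.5856, -0.3241, 0.191]
eef_rot: [[-0.076, 0.997, 0.003], [0.997, 0.076, 0.005], [0.005, 0.003, -1.0]]
wrist_force: [0.4, 6.0, 3.2]
grip_width: 0.0636
finger_force: 67.7
```

Emit:
{"op": "carry_out", "data": {
  "motion": [
    [0,0,0,0,0,0,0.5],
    [0,0,0,0,0,0,0.6],
    [0,0,0,0,0,0,0.8],
    [0,0,0,0,0,0,1],
    [0,0,0,0,0,0,1],
    [0,0,0,0,0,0,1]
  ]
}}

```text
time_s: 20.3
tool_pos: [0.5855, -0.3246, 0.1915]
eef_rot: [[-0.076, 0.997, 0.003], [0.997, 0.076, 0.004], [0.004, 0.003, -1.0]]
wrist_force: [0.4, 0.3, 0.4]
grip_width: 0.0855
finger_force: 0.0
```

Run:
```python
from h import *
o=robot.get_obs();print(o["wrist_force"],o["tool_pos"],o["grip_width"])
for n in("scene","top"):
    p=eyes.get_image(n)
    for l in ("mug","mug_loop"): print(n,l,[(w(p,d["centre"]).round(3).tolist(),round(d["conf"],2)) for d in eyes.search_frame(p,l)])
```

```text
[0.3907 0.2564 0.3596] [ 0.5855 -0.3246  0.1915] 0.08552917436440415
scene mug [([0.589, -0.349, 0.185], 0.89)]
scene mug_loop [([0.591, -0.345, 0.189], 0.6), ([0.801, -0.275, 0.064], 0.58)]
top mug [([0.45, 0.186, 0.144], 0.6), ([0.584, -0.322, 0.185], 0.57)]
top mug_loop [([0.793, -0.265, 0.05], 0.96), ([0.588, -0.325, 0.188], 0.61)]
```

Contact forces and the fit of the mug position say it hangs at hook_mid. Next I retreat upward, fit the arm kinematics from the poses I logged, and check that tilted pushes are reachable.

Emit:
{"op": "carry_out", "data": {
  "motion": [
    [0,0,-20,0,0,0,1],
    [0,0,-40,0,0,0,1],
    [0,0,-40,0,0,0,1],
    [0,0,-30,0,0,0,1],
    [0,0,0,0,0,0,1],
    [0,0,0,0,0,0,1]
  ]
}}

```text
time_s: 21.2
tool_pos: [0.5853, -0.3252, 0.322]
eef_rot: [[-0.076, 0.997, 0.004], [0.997, 0.076, 0.004], [0.004, 0.004, -1.0]]
wrist_force: [0.4, 0.4, -1.0]
grip_width: 0.0854
finger_force: 0.0
```

```bash
cat > kin.py <<'E'
from h import *
from scipy.optimize import least_squares
from scipy.spatial.transform import Rotation as Ro
# columns: q, TCP pos
D=[([-1.39,.481,1.597,0,1.065,-.047],[.1468,-.6332,.1973]),([-.23,.3134,2.2472,.03,.2645,1.4919],[.5209,-.0876,.1102]),
([-.1138,.3517,2.1964,-.1442,.2516,1.8117],[.5624,-.0484,.1094]),([-.1143,.5312,2.1809,-.3997,.0913,2.07],[.5932,-.0521,.0328]),
([-.1167,.5323,2.1586,-.3188,.1108,1.9867],[.6024,-.0543,.0358]),([-.1627,.4324,2.2796,-.0741,.236,1.696],[.4814,-.0554,.0436]),
([-.1673,.1233,2.2606,-.0307,.5654,1.6453],[.4309,-.0488,.1663]),([-.1924,.2274,1.8072,.0055,1.1017,1.5333],[.5167,-.0678,.2654])]
def fk(q,P):
    a1,L1,L2,e,d0,d,q0,s4=P
    R4=Ro.from_euler('ZYZYZ',[q[0]+q0,q[1]+q[2],s4*q[3],q[4],q[5]])
    Rz=Ro.from_euler('Z',q[0]+q0)
    A=Rz.apply([a1+L1*np.sin(q[1]),0,d0+L1*np.cos(q[1])])
    F=(Rz*Ro.from_euler('Y',q[1]+q[2]))
    Wc=A+F.apply([e,0,L2])
    z=R4.apply([0,0,1]); return Wc+d*z,z,R4
def fit():
    best=None
    for s4 in(1,-1):
        f=lambda x:np.concatenate([fk(q,np.r_[x,s4])[0]-p for q,p in D])
        r=least_squares(f,[.1,.5,.5,0,.4,.25,0])
        if best is None or r.cost<best[1]: best=(np.r_[r.x,s4],r.cost)
    return best
E
python3 - <<'E'
from kin import *
P,c=fit(); print(P,c); np.save("P.npy",P)
A=now(); q=robot.get_obs()["joint_positions"]; t,z,R=fk(q,P); print(A[:3,3],t,q); print(R.as_matrix().T@A[:3,:3])
for n in("scene","top"):
    p=eyes.get_image(n)
    for l in("mug","bottle"): print(n,l,[(w(p,d["centre"]).round(3).tolist(),round(d["conf"],2)) for d in eyes.search_frame(p,l)])
E
```

```text
Traceback (most recent call last):
  File "kin.py", line 21, in fit
    r=least_squares(f,[.1,.5,.5,0,.4,.25,0])
  File "kin.py", line 20, in <lambda>
    f=lambda x:np.concatenate([fk(q,np.r_[x,s4])[0]-p for q,p in D])
                               ~~^^^^^^^^^^^^^^^
  File "kin.py", line 11, in fk
    R4=Ro.from_euler('ZYZYZ',[q[0]+q0,q[1]+q[2],s4*q[3],q[4],q[5]])
  File "scipy/spatial/transform/_rotation.pyx", line 1413, in scipy.spatial.transform._rotation.Rotation.from_euler
ValueError: Expected axis specification to be a non-empty string of upto 3 characters, got ZYZYZ
```

```bash
sed -i "s/R4=.*/R4=Ro.from_euler('ZYZ',[q[0]+q0,q[1]+q[2],s4*q[3]])*Ro.from_euler('YZ',[q[4],q[5]])/" kin.py
python3 - <<'E'
from kin import *
P,c=fit(); print(P,c); np.save("P.npy",P)
A=now(); q=robot.get_obs()["joint_positions"]; t,z,R=fk(q,P); print(A[:3,3],t,q); print(R.as_matrix().T@A[:3,:3])
q=[-1.39,.481,1.597,0,1.065,-.047]; print(fk(q,P)[2].as_matrix().T@np.array([[.974,.226,0],[.226,-.974,0],[0,0,-1]]))
for n in("scene","top"):
    p=eyes.get_image(n)
    for l in("mug","bottle"): print(n,l,[(w(p,d["centre"]).round(3).tolist(),round(d["conf"],2)) for d in eyes.search_frame(p,l)])
E
```

```text
[0.0005 0.5965 0.4459 0.0329 0.318  0.4045 0.0546 1.    ] 5.1352284266149464e-05
[ 0.5853 -0.3252  0.322 ] [ 0.5886 -0.3199  0.3226] [-0.5555  0.4192  1.3863  0.0054  1.3349 -0.6324]
[[-0.0545 -0.9985 -0.0002]
 [ 0.9985 -0.0545 -0.0002]
 [ 0.0002 -0.0002  1.    ]]
[[-0.0543 -0.9984 -0.0014]
 [ 0.9984 -0.0543 -0.0001]
 [-0.     -0.0014  1.    ]]
scene mug [([0.583, -0.357, 0.197], 0.9), ([0.795, -0.271, 0.067], 0.56)]
scene bottle [([0.355, 0.099, 0.108], 0.76), ([0.309, 0.211, 0.212], 0.56)]
top mug [([0.794, -0.269, 0.051], 0.97), ([0.577, -0.351, 0.201], 0.73)]
top bottle [([0.359, 0.087, 0.105], 0.98), ([0.322, 0.176, 0.209], 0.77), ([0.446, 0.187, 0.146], 0.58)]
```

```bash
cat >> kin.py <<'E'
LO=np.array([-2.75,-.82,.23,-1.56,.09,-2.92]);HI=np.array([2.75,2.05,2.67,4.7,2.69,2.92])
C0=Ro.from_euler('Z',np.pi/2)
def ik(M,P,q0):
    def f(q):
        t,z,R=fk(q,P); return np.r_[(t-M[:3,3])*5,((R*C0).inv()*Ro.from_matrix(M[:3,:3])).as_rotvec()]
    r=least_squares(f,np.clip(q0,LO+1e-3,HI-1e-3),bounds=(LO,HI)); return r.x,np.abs(r.fun).max()
E
python3 - <<'E'
from kin import *
import kin
q=robot.get_obs()["joint_positions"]; A=now(); kin.D.append((q,A[:3,3]))
zs=[([-.1143,.5312,2.1809,-.3997,.0913,2.07],[.3321,-.0739,-.9404])]
for s4 in(1,-1):
    f=lambda x:np.concatenate([fk(q,np.r_[x,0,s4])[0]-p for q,p in D]+[.3*(fk(q,np.r_[x,0,s4])[1]-z) for q,z in zs])
    r=least_squares(f,[.1,.5,.5,0,.4,.25]); print(s4,r.x,r.cost,np.abs(r.fun).max())
    if s4==1 or r.cost<best: best=r.cost; P=np.r_[r.x,0,s4]
np.save("P.npy",P)
def show(n,M,q0=q):
    res=min((ik(M,P,np.r_[q0[:3],a,q0[4],b]) for a in(-1,0,1,3) for b in(-2,0,2)),key=lambda x:x[1]); print(n,res[0].round(2),round(res[1],3))
for th in(30,40):
  for az in(-70,-90,-50):
    u=np.array([np.cos(np.radians(az)),np.sin(np.radians(az))])
    for b in((.448,.195),(.5,.06),(.555,-.065)):
        c=np.array(b)-u*.05; show(("leg1",th,az,b),T(Rt(az,th),[*c,.015]))
for th in(20,30):
  for az in(-20,0,20):
    for x in(.505,.57,.635): show(("leg2",th,az,x),T(Rt(az,th),[x,-.065,.015]))
E
```

```text
1 [0.0213 0.5906 0.4156 0.0082 0.2002 0.3158] 0.003969361049299254 0.030916027446707697
-1 [-0.0006  0.5976  0.4458  0.0331  0.3193  0.4069] 0.002828215258115789 0.0357137917669338
('leg1', 30, -70, (0.448, 0.195)) [ 0.88  0.7   1.95  0.6   0.87 -2.13] 0.0
('leg1', 30, -70, (0.5, 0.06)) [ 0.62  0.66  2.08  0.8   0.73 -2.17] 0.0
('leg1', 30, -70, (0.555, -0.065)) [ 0.35  0.65  2.1   0.99  0.64 -2.25] 0.0
('leg1', 30, -90, (0.448, 0.195)) [ 0.79  0.76  1.79  0.42  1.03 -2.06] 0.0
('leg1', 30, -90, (0.5, 0.06)) [ 0.56  0.72  1.89  0.57  0.91 -2.14] 0.0
('leg1', 30, -90, (0.555, -0.065)) [ 0.33  0.72  1.9   0.69  0.84 -2.26] 0.0
('leg1', 30, -50, (0.448, 0.195)) [ 0.94  0.64  2.14  0.87  0.69 -2.13] 0.0
('leg1', 30, -50, (0.5, 0.06)) [ 0.65  0.61  2.28  1.21  0.56 -2.05] 0.0
('leg1', 30, -50, (0.555, -0.065)) [ 0.32  0.61  2.3   1.53  0.48 -2.05] 0.0
('leg1', 40, -70, (0.448, 0.195)) [ 0.96  0.79  1.88  0.66  1.03 -2.02] 0.0
('leg1', 40, -70, (0.5, 0.06)) [ 0.73  0.75  2.04  0.89  0.88 -2.  ] 0.0
('leg1', 40, -70, (0.555, -0.065)) [ 0.47  0.74  2.1   1.13  0.78 -2.01] 0.0
('leg1', 40, -9
[... 922 characters left out ...]
) [-0.25  0.57  2.2  -1.16  0.21 -0.15] 0.0
('leg2', 20, 20, 0.635) [-0.22  0.61  2.06 -0.81  0.26  0.23] 0.0
('leg2', 30, -20, 0.505) [ 0.01  0.6   2.52  2.76  0.5  -1.59] 0.0
('leg2', 30, -20, 0.57) [ 0.01  0.6   2.37  2.63  0.37 -1.73] 0.0
('leg2', 30, -20, 0.635) [ 0.01  0.62  2.23  2.43  0.27 -1.95] 0.0
('leg2', 30, 0, 0.505) [-0.21  0.6   2.53  3.36  0.51 -1.56] 0.0
('leg2', 30, 0, 0.57) [-0.18  0.6   2.39  3.38  0.37 -1.5 ] 0.0
('leg2', 30, 0, 0.635) [-0.15  0.62  2.25  3.44  0.25 -1.41] 0.0
('leg2', 30, 20, 0.505) [-0.41  0.59  2.46  4.02  0.46 -1.43] 0.0
('leg2', 30, 20, 0.57) [-0.34  0.61  2.32  4.17  0.38 -1.2 ] 0.0
('leg2', 30, 20, 0.635) [-0.29  0.63  2.18  4.38  0.32 -0.93] 0.0
```

```bash
python3 - <<'E'
s=open("kin.py").read()
s=s.replace("A=Rz.apply([a1+L1*np.sin(q[1]),0,","A=Rz.apply([a1+L1*np.sin(q[1]),q0,").replace("[q[0]+q0,q[1]+q[2]","[q[0],q[1]+q[2]").replace("Ro.from_euler('Z',q[0]+q0)","Ro.from_euler('Z',q[0])")
open("kin.py","w").write(s)
E
cat > leg.py <<'E'
from kin import *
import kin
q=robot.get_obs()["joint_positions"]; A=now(); kin.D.append((q,A[:3,3]))
P,c=fit(); print(P,c); np.save("P.npy",P)
def show(n,M,q0=q):
    R=[ik(M,P,np.r_[q0[:3],a,q0[4],b]) for a in(-1,0,1,3) for b in(-2,0,2)]
    g=sorted({tuple(r[0].round(2)) for r in R if r[1]<2e-3},key=lambda t:t[3]); print(n,[g[0],g[-1]] if g else "none")
for th in(30,40):
  for az in(-70,-90):
    u=np.array([np.cos(np.radians(az)),np.sin(np.radians(az))])
    for b in((.448,.195),(.5,.06),(.555,-.065)):
        c=np.array(b)-u*.05; show(("leg1",th,az,b),T(Rt(az,th),[*c,.015])); 
        if th==30: show(("leg1 flip",th,az,b),T(Rt(az,th,-1),[*c,.015]))
for th in(20,30):
  for az in(-40,-20,0,20,40):
    for x in(.505,.57,.635): show(("leg2",th,az,x),T(Rt(az,th),[x,-.065,.015]))
E
python3 leg.py
```

```text
[-0.0001  0.5974  0.445   0.0325  0.3162  0.4046  0.0303  1.    ] 3.3485724265370315e-07
('leg1', 30, -70, (0.448, 0.195)) [(np.float64(0.82), np.float64(0.7), np.float64(1.96), np.float64(-0.63), np.float64(0.85), np.float64(-2.16)), (np.float64(0.82), np.float64(0.7), np.float64(1.96), np.float64(-0.63), np.float64(0.85), np.float64(-2.16))]
('leg1 flip', 30, -70, (0.448, 0.195)) [(np.float64(0.82), np.float64(0.7), np.float64(1.96), np.float64(-0.63), np.float64(0.85), np.float64(0.98)), (np.float64(0.82), np.float64(0.7), np.float64(1.96), np.float64(-0.63), np.float64(0.85), np.float64(0.98))]
('leg1', 30, -70, (0.5, 0.06)) [(np.float64(0.56), np.float64(0.66), np.float64(2.08), np.float64(-0.85), np.float64(0.71), np.float64(-2.19)), (np.float64(0.56), np.float64(0.66), np.float64(2.08), np.float64(-0.85), np.float64(0.71), np.float64(-2.19))]
('leg1 flip', 30, -70, (0.5, 0.06)) [(np.float64(0.56), np.float64(0.66), np.float64(2.08), np.float64(-0.85), np.float64(0.71), np.float64(0.95)), (np.float64(0.56), np.float64(0.66), np.float64(2.08), np.float64(-0.85), np.float64(0.71)
[... 9478 characters left out ...]
-0.58), np.float64(0.61), np.float64(2.33), np.float64(1.49), np.float64(0.5), np.float64(-1.15)), (np.float64(-0.58), np.float64(0.61), np.float64(2.33), np.float64(1.49), np.float64(0.5), np.float64(-1.15))]
('leg2', 30, 40, 0.57) [(np.float64(-0.51), np.float64(0.63), np.float64(2.2), np.float64(1.37), np.float64(0.5), np.float64(-0.93)), (np.float64(-0.51), np.float64(0.63), np.float64(2.2), np.float64(1.37), np.float64(0.5), np.float64(-0.93))]
('leg2', 30, 40, 0.635) [(np.float64(-0.44), np.float64(0.67), np.float64(2.06), np.float64(1.24), np.float64(0.5), np.float64(-0.71)), (np.float64(-0.44), np.float64(0.67), np.float64(2.06), np.float64(1.24), np.float64(0.5), np.float64(-0.71))]
```

The kinematic model fits to about 0.1 mm, so both pushes can be checked. Leg 1 pushes with the tool tilted 30° along azimuth -70°. Leg 2 runs at azimuth of about +20°.

Run:
```python
from kin import *
P=np.load("P.npy")
A=now(); R=Rt(-70,30,-1); u=np.array([.358,-.934,0])
c=np.array([.448,.195,0])-u*.085
M1=T(R,c+[-.005,.02,.25]); M2=T(R,c+[0,0,.013])
plan(A,M1); plan(M1,M2)
for M in(M1,M2): print(M[:3,3],ik(M,P,[.8,.7,1.9,-.6,.9,1]))
print(A[:3,:3],R)
```

```text
15 x [43.25, -3.04, -5.8, -0.26, -2.01, -1.02] via [ 0.5242 -0.0259  0.3303]
5 x [20.15, -0.43, 43.1, 0.0, 0.0, 0.0] via [0.4146 0.2864 0.1552]
[0.4126 0.2944 0.25  ] (array([ 0.9032,  0.4032,  1.7316, -0.4534,  1.3278,  0.7371]), np.float64(1.8435253323900724e-12))
[0.4176 0.2744 0.013 ] (array([ 0.8751,  0.714 ,  1.9181, -0.5931,  0.8846,  0.9942]), np.float64(9.658940314238863e-15))
[[-0.0756  0.9971  0.0015]
 [ 0.9971  0.0756  0.0052]
 [ 0.0051  0.0018 -1.    ]] [[-0.2962  0.9397  0.171 ]
 [ 0.8138  0.342  -0.4698]
 [-0.5    -0.     -0.866 ]]
```

Emit:
{"op": "carry_out", "data": {
  "motion": [
    [43.3,-3,-5.8,-0.26,-2,-1,0],
    [43.3,-3,-5.8,-0.26,-2,-1,0],
    [43.3,-3,-5.8,-0.26,-2,-1,0],
    [43.3,-3,-5.8,-0.26,-2,-1,0],
    [43.3,-3,-5.8,-0.26,-2,-1,0],
    [43.3,-3,-5.8,-0.26,-2,-1,0],
    [43.3,-3,-5.8,-0.26,-2,-1,0],
    [43.3,-3,-5.8,-0.26,-2,-1,0]
  ]
}}

```text
time_s: 22.3
tool_pos: [0.5131, 0.0179, 0.3263]
eef_rot: [[-0.203, 0.976, 0.08], [0.94, 0.217, -0.264], [-0.275, 0.021, -0.961]]
wrist_force: [0.7, 0.2, 0.0]
grip_width: 0.0426
finger_force: 0.0
```

Emit:
{"op": "carry_out", "data": {
  "motion": [
    [43.3,-3,-5.8,-0.26,-2,-1,0],
    [43.3,-3,-5.8,-0.26,-2,-1,0],
    [43.3,-3,-5.8,-0.26,-2,-1,0],
    [43.3,-3,-5.8,-0.26,-2,-1,0],
    [43.3,-3,-5.8,-0.26,-2,-1,-0.1],
    [43.3,-3,-5.8,-0.26,-2,-1,-0.1],
    [43.3,-3,-5.8,-0.26,-2,-1,-0.1],
    [0,0,0,0,0,0,-0.1]
  ]
}}

```text
time_s: 23.1
tool_pos: [0.4126, 0.2996, 0.2474]
eef_rot: [[-0.296, 0.94, 0.17], [0.813, 0.341, -0.472], [-0.501, -0.002, -0.865]]
wrist_force: [1.5, 0.4, 0.7]
grip_width: 0.0384
finger_force: 0.0
```

Run:
```python
from h import *
R=Rt(-70,30,-1); u=np.array([.358,-.934,0]); c=np.array([.448,.195,0])-u*.085
A=now(); print(A,robot.get_obs()["joint_positions"],robot.get_obs()["grip_width"]); plan(A,T(R,c+[0,0,.013]))
p=eyes.get_image("top"); q=eyes.get_image("scene")
for im in(p,q):
    print([(w(im,d["centre"]).round(3).tolist(),round(d["conf"],2)) for d in eyes.search_frame(im,"bottle")])
    print([(w(im,d["centre"]).round(3).tolist(),round(d["conf"],2)) for d in eyes.search_frame(im,"mug")])
```

```text
[[-0.2964  0.9399  0.1697  0.4126]
 [ 0.813   0.3415 -0.4716  0.2996]
 [-0.5012 -0.0018 -0.8654  0.2474]
 [ 0.      0.      0.      1.    ]] [ 0.9093  0.4139  1.7217 -0.4511  1.3316  0.7417] 0.038394949616444254
5 x [19.09, -0.74, 43.12, -0.02, 0.02, 0.0] via [0.4146 0.2894 0.1537]
[([0.322, 0.179, 0.208], 0.91), ([0.359, 0.084, 0.105], 0.89), ([0.451, 0.185, 0.15], 0.72), ([0.639, -0.36, 0.017], 0.37), ([0.58, -0.35, 0.204], 0.33)]
[([0.792, -0.265, 0.05], 0.9), ([0.579, -0.347, 0.202], 0.63), ([0.456, -0.192, 0.052], 0.31)]
[([0.33, 0.193, 0.223], 0.89), ([0.439, 0.213, 0.143], 0.71), ([0.353, 0.1, 0.109], 0.57)]
[([0.582, -0.358, 0.198], 0.87), ([0.796, -0.273, 0.067], 0.82), ([0.58, -0.174, 0.036], 0.74)]
```

Emit:
{"op": "carry_out", "data": {
  "motion": [
    [19.1,-0.7,43.1,0,0,0,-0.1],
    [19.1,-0.7,43.1,0,0,0,-0.1],
    [19.1,-0.7,43.1,0,0,0,-0.1],
    [19.1,-0.7,43.1,0,0,0,-0.1],
    [19.1,-0.7,43.1,0,0,0,-0.1],
    [0,0,0,0,0,0,-0.1],
    [0,0,0,0,0,0,-0.1]
  ]
}}

```text
time_s: 24.1
tool_pos: [0.4212, 0.2703, 0.0172]
eef_rot: [[-0.29, 0.942, 0.169], [0.816, 0.335, -0.471], [-0.5, 0.001, -0.866]]
wrist_force: [0.6, 0.4, 0.6]
grip_width: 0.0382
finger_force: 0.0
```

Emit:
{"op": "carry_out", "data": {
  "motion": [
    [-13,0.2,7.5,0,0,0,-0.1],
    [-10,0.2,5.8,0,0,0,-0.1],
    [-6,0.1,3.5,0,0,0,-0.1],
    [-6,0.1,3.5,0,0,0,-0.1],
    [-6,0.1,3.5,0,0,0,-0.1],
    [-6,0.1,3.5,0,0,0,-0.1],
    [-8,0.1,4.6,0,0,0,-0.1],
    [-8,0.1,4.6,0,0,0,-0.1]
  ]
}}

```text
time_s: 24.9
tool_pos: [0.4465, 0.2026, 0.016]
eef_rot: [[-0.291, 0.942, 0.17], [0.816, 0.337, -0.47], [-0.499, 0.002, -0.866]]
wrist_force: [-0.7, 4.2, 1.8]
grip_width: 0.0384
finger_force: 1.9
```

```bash
cat > cap.py <<'E'
from h import *
def cap(guess):
    """cap centre from both cameras: dark blob near the projected guess"""
    for n in("top","scene"):
        im=eyes.get_image(n); g=im["img"].astype(int).sum(2)
        u0,v0=proj(im,[[*guess,.2]])[0].astype(int)
        m=((g<120)).astype(np.uint8); m[:max(v0-16,0)]=0;m[v0+16:]=0;m[:,:max(u0-16,0)]=0;m[:,u0+16:]=0
        k,L,s,c=cv2.connectedComponentsWithStats(m)
        for i in range(1,k):
            if s[i,4]>25: print(n,"cap",s[i,2:].tolist(),ray(im,*c[i],.2)[:2])
        print(n,[(w(im,d["centre"]).round(3).tolist(),round(d["conf"],2)) for d in eyes.search_frame(im,"bottle")])
E
python3 - <<'E'
from cap import *
o=robot.get_obs();print(o["wrist_force"],o["tool_pos"],o["grip_width"]); cap((.46,.165))
E
```

```text
[-0.6821  4.1853  1.8384] [0.4465 0.2026 0.016 ] 0.03840944806473944
top cap [16, 15, 173] [0.4536 0.1788]
top [([0.455, 0.171, 0.146], 0.8), ([0.358, 0.085, 0.109], 0.76), ([0.324, 0.178, 0.209], 0.63)]
scene [([0.454, 0.193, 0.152], 0.77), ([0.686, 0.008, 0.248], 0.47)]
```

Emit:
{"op": "carry_out", "data": {
  "motion": [
    [0,0,0,0,-5,0,-0.1],
    [0,0,0,0,-5,0,-0.1],
    [-7.7,0.1,6.4,0,0,0,-0.1],
    [-7.7,0.1,6.4,0,0,0,-0.1],
    [-9.2,0.1,7.7,0,0,0,-0.1],
    [-9.2,0.1,7.7,0,0,0,-0.1],
    [-9.2,0.1,7.7,0,0,0,-0.1],
    [-9.2,0.1,7.7,0,0,0,-0.1]
  ]
}}

```text
time_s: 25.9
tool_pos: [0.47, 0.1375, 0.0165]
eef_rot: [[-0.256, 0.942, 0.217], [0.723, 0.335, -0.604], [-0.642, 0.002, -0.767]]
wrist_force: [-1.0, 2.1, -0.6]
grip_width: 0.0382
finger_force: 1.3
```

Run:
```python
from cap import *
o=robot.get_obs();print(o["wrist_force"],o["tool_pos"],o["grip_width"],o["eef_rot"][:,2]); cap((.475,.115))
```

```text
[-0.9673  2.1125 -0.6284] [0.47   0.1375 0.0165] 0.03816194320971712 [ 0.2169 -0.6044 -0.7665]
top cap [15, 15, 127] [0.4767 0.1169]
top [([0.355, 0.086, 0.105], 0.89), ([0.474, 0.117, 0.149], 0.73), ([0.321, 0.178, 0.207], 0.73)]
scene [([0.478, 0.15, 0.14], 0.95), ([0.481, -0.406, 0.028], 0.71)]
```

```bash
cat >> cap.py <<'E'
t_=np.linspace(0,2*np.pi,60)
def sil(c):
    for n in("top","scene"):
        im=eyes.get_image(n)
        P=np.vstack([proj(im,np.c_[c[0]+r*np.cos(t_),c[1]+r*np.sin(t_),0*t_+z]) for r,z in((.038,0),(.038,.135),(.015,.2))])
        H=np.zeros((480,640),np.uint8); cv2.fillConvexPoly(H,cv2.convexHull(P.astype(np.int32)),1)
        for d in eyes.masks_of(im,"bottle"):
            m=d["mask"]; i=(m&(H>0)).sum()
            if i>150:
                v,u=np.nonzero(m); print(n,round(d["conf"],2),"mask",[u.min(),u.max(),v.min(),v.max()],"model",P.min(0)[0].round(),P.max(0)[0].round(),P.min(0)[1].round(),P.max(0)[1].round(),"in",round(i/m.sum(),2),"cover",round(i/H.sum(),2))
E
python3 - <<'E'
from cap import *
sil((.4767,.1169)); sil((.478,.105))
print(robot.get_obs()["ft_torque"])
E
```

```text
top 0.55 mask [np.int64(253), np.int64(288), np.int64(267), np.int64(299)] model 255.0 291.0 265.0 298.0 in 0.96 cover 0.86
scene 0.67 mask [np.int64(304), np.int64(324), np.int64(282), np.int64(327)] model 305.0 340.0 277.0 327.0 in 0.99 cover 0.43
top 0.76 mask [np.int64(253), np.int64(288), np.int64(267), np.int64(299)] model 260.0 296.0 264.0 298.0 in 0.77 cover 0.72
scene 0.77 mask [np.int64(304), np.int64(324), np.int64(281), np.int64(327)] model 307.0 342.0 272.0 323.0 in 0.77 cover 0.35
[0.333  0.1498 0.0231]
```

Emit:
{"op": "carry_out", "data": {
  "motion": [
    [-9.2,0.1,7.7,0,0,0,-0.1],
    [-9.2,0.1,7.7,0,0,0,-0.1],
    [-9.2,0.1,7.7,0,0,0,-0.1],
    [-9.2,0.1,7.7,0,0,0,-0.1],
    [-9.2,0.1,7.7,0,0,0,-0.1],
    [-9.2,0.1,7.7,0,0,0,-0.1],
    [-9.2,0.1,7.7,0,0,0,-0.1],
    [-9.2,0.1,7.7,0,0,0,-0.1]
  ]
}}

```text
time_s: 27.3
tool_pos: [0.5029, 0.0478, 0.0163]
eef_rot: [[-0.257, 0.942, 0.217], [0.722, 0.336, -0.605], [-0.643, 0.002, -0.766]]
wrist_force: [-0.2, 1.8, -1.2]
grip_width: 0.0383
finger_force: 1.5
```

Emit:
{"op": "carry_out", "data": {
  "motion": [
    [-9.2,0.1,7.7,0,0,0,-0.1],
    [-9.2,0.1,7.7,0,0,0,-0.1],
    [-9.2,0.1,7.7,0,0,0,-0.1],
    [-9.2,0.1,7.7,0,0,0,-0.1],
    [-9.2,0.1,7.7,0,0,0,-0.1],
    [-7.2,0.1,6,0,0,0,-0.1],
    [-3,0,2.5,0,0,0,-0.1]
  ]
}}

```text
time_s: 28.0
tool_pos: [0.528, -0.0211, 0.0164]
eef_rot: [[-0.256, 0.942, 0.217], [0.722, 0.336, -0.605], [-0.643, 0.002, -0.766]]
wrist_force: [-1.2, 2.4, -0.9]
grip_width: 0.0385
finger_force: 1.5
```

Run:
```python
from cap import *
o=robot.get_obs();print(o["wrist_force"],o["tool_pos"],o["grip_width"],o["eef_rot"][:,2],o["joint_positions"]); cap((.54,-.045)); sil((.54,-.05))
```

```text
[-1.2188  2.422  -0.938 ] [ 0.528  -0.0211  0.0164] 0.03849445115467479 [ 0.2168 -0.605  -0.7662] [ 0.4102  0.7288  2.124  -1.1871  0.7636  1.1498]
top [([0.324, 0.163, 0.203], 0.92), ([0.357, 0.083, 0.108], 0.92), ([0.526, -0.034, 0.147], 0.76)]
scene [([0.557, -0.021, 0.145], 0.45)]
top 0.79 mask [np.int64(321), np.int64(354), np.int64(240), np.int64(273)] model 326.0 361.0 235.0 270.0 in 0.8 cover 0.72
```

Emit:
{"op": "carry_out", "data": {
  "motion": [
    [-7.7,0.1,6.4,0,0,0,-0.1],
    [-7.7,0.1,6.4,0,0,0,-0.1],
    [-5,0,4.2,0,0,0,-0.1],
    [-2,0,1.6,0,0,0,-0.1],
    [0,0,0,0,0,0,-0.1],
    [20,0,-17,0,0,0,-0.1],
    [35,0,-30,0,0,0,-0.1],
    [0,0,0,0,0,0,-0.1]
  ]
}}

```text
time_s: 29.2
tool_pos: [0.5132, 0.0249, 0.017]
eef_rot: [[-0.259, 0.941, 0.22], [0.722, 0.34, -0.603], [-0.642, 0.003, -0.767]]
wrist_force: [0.1, -0.8, -0.7]
grip_width: 0.0382
finger_force: 0.0
```

Run:
```python
from cap import *
from kin import *
P=np.load("P.npy")
A=now(); print(A[:3,3],robot.get_obs()["joint_positions"]); cap((.543,-.066)); sil((.543,-.066))
b=np.array([.543,-.066])
q0=[-.5,.6,2.3,1.8,.45,-1]
for az in(15,20,30):
  for th in(35,40):
    for x in(.49,.56,.64):
      for s in(1,-1):
        print(az,th,x,s,[t.round(2) if hasattr(t,'round') else t for t in ik(T(Rt(az,th,s),[x,-.068,.016]),P,q0)])
```

```text
[0.5132 0.0249 0.017 ] [ 0.5059  0.7308  2.1046 -1.0954  0.7937  1.1443]
top [([0.357, 0.084, 0.109], 0.97), ([0.541, -0.055, 0.15], 0.95), ([0.322, 0.178, 0.208], 0.55)]
scene [([0.561, -0.03, 0.132], 0.81)]
top 0.64 mask [np.int64(332), np.int64(366), np.int64(235), np.int64(270)] model 332.0 368.0 234.0 269.0 in 0.97 cover 0.91
15 35 0.49 1 [array([-0.55,  0.66,  2.57,  2.41,  0.68, -1.68]), np.float64(0.0)]
15 35 0.49 -1 [array([-0.28,  0.47,  2.32,  0.87,  0.15, -2.92]), np.float64(0.33)]
15 35 0.56 1 [array([-0.45,  0.65,  2.43,  2.36,  0.56, -1.48]), np.float64(0.0)]
15 35 0.56 -1 [array([-0.26,  0.53,  2.21,  0.89,  0.17, -2.92]), np.float64(0.28)]
15 35 0.64 1 [array([-0.37,  0.66,  2.26,  2.24,  0.45, -1.26]), np.float64(0.0)]
15 35 0.64 -1 [array([-0.25,  0.59,  2.08,  0.91,  0.2 , -2.92]), np.float64(0.23)]
15 40 0.49 1 [array([-0.63,  0.76,  2.62,  2.43,  0.87, -1.82]), np.float64(0.0)]
15 40 0.49 -1 [array([-0.28,  0.46,  2.32,  0.88,  0.14, -2.92]), np.float64(0.41)]
15 40 0.56 1 [array([-0.5 ,  0.71,  2.48,  2.41,  0.73, -1.62]), np.float64(0.0)]
15 40 0.56 -1 [array(
[... 1508 characters left out ...]
  1.84,  0.55,  1.85]), np.float64(0.0)]
30 35 0.64 1 [array([-0.46,  0.68,  2.16,  1.7 ,  0.5 , -1.03]), np.float64(0.0)]
30 35 0.64 -1 [array([-0.46,  0.68,  2.16,  1.7 ,  0.5 ,  2.11]), np.float64(0.0)]
30 40 0.49 1 [array([-0.73,  0.71,  2.49,  1.96,  0.72, -1.67]), np.float64(0.0)]
30 40 0.49 -1 [array([-0.73,  0.71,  2.49,  1.96,  0.72,  1.48]), np.float64(0.0)]
30 40 0.56 1 [array([-0.61,  0.7 ,  2.36,  1.92,  0.67, -1.46]), np.float64(0.0)]
30 40 0.56 -1 [array([-0.61,  0.7 ,  2.36,  1.92,  0.67,  1.68]), np.float64(0.0)]
30 40 0.64 1 [array([-0.51,  0.72,  2.2 ,  1.84,  0.61, -1.23]), np.float64(0.0)]
30 40 0.64 -1 [array([-0.51,  0.72,  2.2 ,  1.84,  0.61,  1.91]), np.float64(0.0)]
```

The bottle stands upright at about (0.542, -0.064), lined up with the free bay. I now plan the change of wrist configuration for the final push.

```bash
cat > path.py <<'E'
from kin import *
P=np.load("P.npy")
def run(A,q,keys,dv=.04,dw=8.0):
    """identical rows per leg, IK followed row by row"""
    for n,B in keys:
        L=np.real(logm(np.linalg.inv(A)@B)); W=np.degrees([L[2,1],L[0,2],L[1,0]])
        k=int(np.ceil(max(np.linalg.norm(L[:3,3])/dv,np.linalg.norm(W)/dw,1))); E=expm(L/k)
        print(n,k,"x",np.r_[E[:3,3]*1e3,np.degrees(cv2.Rodrigues(E[:3,:3])[0].ravel())].round(2).tolist())
        Q=[];zs=[];er=0
        for i in range(k):
            A=A@E; q2,e=ik(A,P,q); Q.append(np.abs(q2-q)/[1.89,1.89,2.39,3.01,3.01,3.01]*10); q=q2; er=max(er,e); zs.append(A[2,3])
        print("   q",q.round(2),"maxspeed",np.max(Q,0).round(2),"err",round(er,4),"zmin",round(min(zs),3))
        A=B
    return q
E
python3 - <<'E'
from path import *
A=now(); q=robot.get_obs()["joint_positions"]
def tp(x,y,z,az,th,s): return T(Rt(az,th,s),[x,y,z])
B1=A.copy(); B1[:3,3]=[.505,.045,.28]
for yaw in (-70,):
  for s in(1,-1):
    print("side",s)
    run(A,q,[("up",B1),("vert",tp(.48,-.02,.30,-70,0,-1)),("yaw",tp(.47,-.06,.30,60,0,s)),("tilt60",tp(.46,-.066,.28,60,35,s)),("az10",tp(.45,-.066,.26,10,38,s)),("down",tp(.47,-.066,.016,10,38,s)),("push",tp(.655,-.072,.016,10,38,s))])
E
```

```text
side 1
up 7 x [-21.23, 0.13, -31.2, 0.0, 0.0, 0.0]
   q [ 0.55  0.3   1.93 -0.74  1.2   0.59] maxspeed [0.04 0.39 0.18 0.24 0.23 0.32] err 0.0 zmin 0.055
vert 5 x [-11.49, -9.1, 0.64, -0.01, 8.0, -0.09]
   q [-0.1   0.14  1.83  0.    1.17 -0.45] maxspeed [0.76 0.4  0.13 0.54 0.19 0.74] err 0.0 zmin 0.287
yaw 7 x [-5.93, -1.33, 0.0, 0.0, 0.0, 7.14]
   q [-0.19  0.13  1.85  0.    1.17  0.33] maxspeed [0.07 0.02 0.02 0.   0.   0.38] err 0.0 zmin 0.3
tilt60 5 x [-2.99, -1.13, 3.44, 0.0, 7.0, 0.0]
   q [-0.73  0.17  2.05  0.66  1.16 -0.55] maxspeed [0.59 0.22 0.19 0.47 0.15 0.62] err 0.0 zmin 0.28
az10 7 x [-2.62, -0.94, 1.62, -4.25, 0.4, 5.74]
   q [-0.62 -0.12  2.45  1.02  0.54 -0.05] maxspeed [0.37 0.22 0.27 0.18 0.4  0.38] err 0.0 zmin 0.26
down 7 x [-19.24, 0.5, 29.2, 0.0, 0.0, 0.0]
   q [-0.57  0.74  2.67  2.56  0.87 -1.8 ] maxspeed [0.04 0.75 0.22 1.11 0.36 1.21] err 0.0088 zmin 0.016
push 5 x [28.55, 7.61, 22.31, 0.0, 0.0, 0.0]
   q [-0.35  0.69  2.28  2.47  0.52 -1.39] maxspeed [0.36 0.13 0.34 0.13 0.28 0.3 ] err 0.0 zmin 0.016
side -1
up 7 x [-21.23, 0.13, -31.2, 0.0, 0.0, 0.0]

[... 305 characters left out ...]
[-0.19  0.13  1.85 -0.    1.17 -2.81] maxspeed [0.03 0.02 0.02 0.   0.   0.47] err 0.0 zmin 0.3
tilt60 5 x [2.99, 1.13, 3.44, 0.0, -7.0, 0.0]
   q [-0.38  0.05  2.    0.3   1.01 -2.92] maxspeed [0.44 0.13 0.17 0.35 0.15 0.37] err 0.3378 zmin 0.28
az10 7 x [2.62, 0.94, 1.62, 4.25, -0.4, 5.74]
   q [-0.53 -0.13  2.41  0.83  0.5  -2.92] maxspeed [0.22 0.15 0.26 0.34 0.31 0.  ] err 0.2965 zmin 0.26
down 7 x [19.24, -0.5, 29.2, 0.0, 0.0, 0.0]
   q [-0.26  0.44  2.37  0.96  0.1  -2.92] maxspeed [0.32 0.46 0.12 0.1  0.33 0.  ] err 0.3764 zmin 0.016
push 5 x [-28.55, -7.61, 22.31, 0.0, 0.0, 0.0]
   q [-0.23  0.6   2.07  1.01  0.15 -2.92] maxspeed [0.05 0.17 0.25 0.04 0.04 0.  ] err 0.3535 zmin 0.016
```

Run:
```python
from path import *
A=now(); q=robot.get_obs()["joint_positions"]
def tp(x,y,z,az,th,s): return T(Rt(az,th,s),[x,y,z])
B1=A.copy(); B1[:3,3]=[.505,.045,.28]; s=1
C=tp(.46,-.066,.26,15,35,s)
q=run(A,q,[("up",B1),("vert",tp(.48,-.02,.30,-70,0,-1)),("yaw",tp(.47,-.06,.30,60,0,s)),("tilt60",tp(.46,-.066,.28,60,35,s)),("az15",C)])
q=run(C,q,[("down",tp(.478,-.066,.016,15,35,s))],dv=.015)
run(tp(.478,-.066,.016,15,35,s),q,[("push",tp(.655,-.072,.016,15,35,s))],dv=.012)
```

```text
up 7 x [-21.23, 0.13, -31.2, 0.0, 0.0, 0.0]
   q [ 0.55  0.3   1.93 -0.74  1.2   0.59] maxspeed [0.04 0.39 0.18 0.24 0.23 0.32] err 0.0 zmin 0.055
vert 5 x [-11.49, -9.1, 0.64, -0.01, 8.0, -0.09]
   q [-0.1   0.14  1.83  0.    1.17 -0.45] maxspeed [0.76 0.4  0.13 0.54 0.19 0.74] err 0.0 zmin 0.287
yaw 7 x [-5.93, -1.33, 0.0, 0.0, 0.0, 7.14]
   q [-0.19  0.13  1.85  0.    1.17  0.33] maxspeed [0.07 0.02 0.02 0.   0.   0.38] err 0.0 zmin 0.3
tilt60 5 x [-2.99, -1.13, 3.44, 0.0, 7.0, 0.0]
   q [-0.73  0.17  2.05  0.66  1.16 -0.55] maxspeed [0.59 0.22 0.19 0.47 0.15 0.62] err 0.0 zmin 0.28
az15 6 x [-1.91, 0.0, 2.73, -4.3, 0.0, 6.14]
   q [-0.6  -0.07  2.37  0.88  0.6   0.02] maxspeed [0.33 0.22 0.26 0.15 0.38 0.48] err 0.0 zmin 0.26
down 17 x [-7.39, 0.27, 12.34, 0.0, 0.0, 0.0]
   q [-0.57  0.67  2.6   2.43  0.7  -1.72] maxspeed [0.01 0.27 0.09 0.42 0.13 0.46] err 0.0 zmin 0.016
push 15 x [9.25, 3.44, 6.48, 0.0, 0.0, 0.0]
   q [-0.36  0.67  2.22  2.2   0.43 -1.21] maxspeed [0.11 0.04 0.11 0.08 0.08 0.12] err 0.0 zmin 0.016
```

Emit:
{"op": "carry_out", "data": {
  "motion": [
    [-21.2,0.1,-31.2,0,0,0,-0.1],
    [-21.2,0.1,-31.2,0,0,0,-0.1],
    [-21.2,0.1,-31.2,0,0,0,-0.1],
    [-21.2,0.1,-31.2,0,0,0,-0.1],
    [-21.2,0.1,-31.2,0,0,0,-0.1],
    [-21.2,0.1,-31.2,0,0,0,-0.1],
    [-21.2,0.1,-31.2,0,0,0,-0.1]
  ]
}}

```text
time_s: 30.3
tool_pos: [0.5043, 0.0453, 0.2815]
eef_rot: [[-0.256, 0.942, 0.216], [0.722, 0.335, -0.605], [-0.642, 0.002, -0.766]]
wrist_force: [0.8, -0.4, 0.8]
grip_width: 0.0384
finger_force: 0.0
```

Emit:
{"op": "carry_out", "data": {
  "motion": [
    [-9.6,-7.6,0.5,0,6.67,-0.1,-0.1],
    [-9.6,-7.6,0.5,0,6.67,-0.1,-0.1],
    [-9.6,-7.6,0.5,0,6.67,-0.1,-0.1],
    [-9.6,-7.6,0.5,0,6.67,-0.1,-0.1],
    [-9.6,-7.6,0.5,0,6.67,-0.1,-0.1],
    [-9.6,-7.6,0.5,0,6.67,-0.1,-0.1]
  ]
}}

```text
time_s: 30.9
tool_pos: [0.4801, -0.0203, 0.3008]
eef_rot: [[-0.345, 0.939, 0.0], [0.939, 0.345, 0.005], [0.004, 0.002, -1.0]]
wrist_force: [0.7, -0.1, -0.8]
grip_width: 0.0384
finger_force: 0.0
```

Emit:
{"op": "carry_out", "data": {
  "motion": [
    [-5.9,-1.3,0,0,0,7.14,-0.1],
    [-5.9,-1.3,0,0,0,7.14,-0.1],
    [-5.9,-1.3,0,0,0,7.14,-0.1],
    [-5.9,-1.3,0,0,0,7.14,-0.1],
    [-5.9,-1.3,0,0,0,7.14,-0.1],
    [-5.9,-1.3,0,0,0,7.14,-0.1],
    [-5.9,-1.3,0,0,0,7.14,-0.1]
  ]
}}

```text
time_s: 31.6
tool_pos: [0.4696, -0.0601, 0.2994]
eef_rot: [[0.502, 0.865, -0.003], [0.865, -0.502, -0.0], [-0.001, -0.002, -1.0]]
wrist_force: [0.4, 0.0, -0.8]
grip_width: 0.0383
finger_force: 0.0
```

Emit:
{"op": "carry_out", "data": {
  "motion": [
    [-2.5,-0.9,2.9,0,5.83,0,-0.1],
    [-2.5,-0.9,2.9,0,5.83,0,-0.1],
    [-2.5,-0.9,2.9,0,5.83,0,-0.1],
    [-2.5,-0.9,2.9,0,5.83,0,-0.1],
    [-2.5,-0.9,2.9,0,5.83,0,-0.1],
    [-2.5,-0.9,2.9,0,5.83,0,-0.1],
    [0,0,0,0,0,0,-0.1]
  ]
}}

```text
time_s: 32.3
tool_pos: [0.459, -0.0668, 0.2778]
eef_rot: [[0.412, 0.866, 0.284], [0.707, -0.501, 0.5], [0.575, -0.005, -0.818]]
wrist_force: [1.0, -1.1, 0.1]
grip_width: 0.0382
finger_force: 0.0
```

Emit:
{"op": "carry_out", "data": {
  "motion": [
    [-1.9,0,2.7,-4.3,0,6.14,-0.1],
    [-1.9,0,2.7,-4.3,0,6.14,-0.1],
    [-1.9,0,2.7,-4.3,0,6.14,-0.1],
    [-1.9,0,2.7,-4.3,0,6.14,-0.1],
    [-1.9,0,2.7,-4.3,0,6.14,-0.1],
    [-1.9,0,2.7,-4.3,0,6.14,-0.1],
    [0,0,0,0,0,0,-0.1]
  ]
}}

```text
time_s: 33.0
tool_pos: [0.4594, -0.0633, 0.2597]
eef_rot: [[0.792, 0.262, 0.552], [0.215, -0.965, 0.15], [0.572, 0.0, -0.82]]
wrist_force: [0.5, 1.2, 0.3]
grip_width: 0.0385
finger_force: 0.0
```

Run:
```python
from path import *
from cap import sil
A=now(); q=robot.get_obs()["joint_positions"]; print(A,q); sil((.543,-.066))
D=T(Rt(15,35,1),[.478,-.066,.016]); run(A,q,[("down",D)],dv=.015)
```

```text
[[ 0.7916  0.262   0.552   0.4594]
 [ 0.2151 -0.9651  0.1496 -0.0633]
 [ 0.5719  0.0003 -0.8203  0.2597]
 [ 0.      0.      0.      1.    ]] [-0.5988 -0.077   2.3756  0.872   0.6038  0.0304]
top 0.73 mask [np.int64(332), np.int64(366), np.int64(235), np.int64(269)] model 332.0 368.0 234.0 269.0 in 0.99 cover 0.89
scene 0.79 mask [np.int64(321), np.int64(353), np.int64(196), np.int64(252)] model 321.0 354.0 196.0 253.0 in 1.0 cover 0.94
down 17 x [-7.38, 0.43, 12.33, -0.01, 0.01, 0.01]
   q [-0.57  0.67  2.6   2.43  0.7  -1.72] maxspeed [0.02 0.27 0.09 0.42 0.13 0.46] err 0.0 zmin 0.016
```

Emit:
{"op": "carry_out", "data": {
  "motion": [
    [-7.45,0.7,12.3,0,0,0,-0.1],
    [-7.45,0.7,12.3,0,0,0,-0.1],
    [-7.45,0.7,12.3,0,0,0,-0.1],
    [-7.45,0.7,12.3,0,0,0,-0.1],
    [-7.45,0.7,12.3,0,0,0,-0.1],
    [-7.45,0.7,12.3,0,0,0,-0.1],
    [-7.45,0.7,12.3,0,0,0,-0.1],
    [-7.45,0.7,12.3,0,0,0,-0.1]
  ]
}}

```text
time_s: 34.0
tool_pos: [0.4702, -0.0698, 0.1442]
eef_rot: [[0.791, 0.264, 0.553], [0.217, -0.965, 0.151], [0.573, 0.001, -0.82]]
wrist_force: [0.8, 0.9, -0.3]
grip_width: 0.0386
finger_force: 0.0
```

Emit:
{"op": "carry_out", "data": {
  "motion": [
    [-7.45,0.7,12.3,0,0,0,-0.1],
    [-7.45,0.7,12.3,0,0,0,-0.1],
    [-7.45,0.7,12.3,0,0,0,-0.1],
    [-7.45,0.7,12.3,0,0,0,-0.1],
    [-7.45,0.7,12.3,0,0,0,-0.1],
    [-7.45,0.7,12.3,0,0,0,-0.1],
    [-7.45,0.7,12.3,0,0,0,-0.1],
    [-7.45,0.7,12.3,0,0,0,-0.1]
  ]
}}

```text
time_s: 34.8
tool_pos: [0.4792, -0.0736, 0.029]
eef_rot: [[0.79, 0.263, 0.554], [0.217, -0.965, 0.15], [0.573, 0.002, -0.819]]
wrist_force: [0.0, -0.5, 0.1]
grip_width: 0.0388
finger_force: 0.0
```

Run:
```python
from path import *
A=now(); q=robot.get_obs()["joint_positions"]; print(A,q,robot.get_obs()["wrist_force"])
run(A,q,[("align",T(Rt(15,35,1),[.478,-.071,.016])),("push",T(Rt(15,35,1),[.620,-.0755,.016]))],dv=.012)
```

```text
[[ 0.7901  0.2633  0.5536  0.4792]
 [ 0.2166 -0.9647  0.1497 -0.0736]
 [ 0.5735  0.0016 -0.8192  0.029 ]
 [ 0.      0.      0.      1.    ]] [-0.5909  0.6211  2.5845  2.3506  0.6544 -1.653 ] [ 0.0401 -0.4825  0.1401]
align 2 x [-3.93, -1.42, 5.19, -0.04, 0.0, 0.13]
   q [-0.58  0.67  2.59  2.41  0.7  -1.71] maxspeed [0.03 0.13 0.02 0.1  0.07 0.1 ] err 0.0 zmin 0.016
push 12 x [9.28, 3.42, 6.5, 0.0, 0.0, 0.0]
   q [-0.4   0.65  2.29  2.25  0.47 -1.31] maxspeed [0.11 0.04 0.11 0.07 0.07 0.12] err 0.0 zmin 0.016
```

Emit:
{"op": "carry_out", "data": {
  "motion": [
    [-3.9,-1.4,5.2,0,0,0,-0.1],
    [-3.9,-1.4,5.2,0,0,0,-0.1],
    [9.3,3.4,6.5,0,0,0,-0.1],
    [6,2.2,4.2,0,0,0,-0.1],
    [6,2.2,4.2,0,0,0,-0.1],
    [6,2.2,4.2,0,0,0,-0.1],
    [6,2.2,4.2,0,0,0,-0.1],
    [6,2.2,4.2,0,0,0,-0.1]
  ]
}}

```text
time_s: 35.6
tool_pos: [0.527, -0.0708, 0.0169]
eef_rot: [[0.791, 0.263, 0.552], [0.216, -0.965, 0.151], [0.572, -0.0, -0.82]]
wrist_force: [-3.7, 0.8, 0.3]
grip_width: 0.0384
finger_force: 1.8
```

Emit:
{"op": "carry_out", "data": {
  "motion": [
    [7.5,2.8,5.3,0,0,0,-0.1],
    [7.5,2.8,5.3,0,0,0,-0.1],
    [7.5,2.8,5.3,0,0,0,-0.1],
    [7.5,2.8,5.3,0,0,0,-0.1],
    [5,1.9,3.5,0,0,0,-0.1]
  ]
}}

```text
time_s: 36.1
tool_pos: [0.5724, -0.0722, 0.0166]
eef_rot: [[0.791, 0.263, 0.552], [0.216, -0.965, 0.151], [0.572, 0.0, -0.82]]
wrist_force: [-4.1, -0.2, 1.1]
grip_width: 0.0383
finger_force: 2.1
```

Run:
```python
from cap import *
o=robot.get_obs();print(o["wrist_force"],o["tool_pos"],o["joint_positions"],o["finger_force"]); b=o["tool_pos"][:2]+[.021,.006]; print(b); cap(b); sil(b)
```

```text
[-4.1309 -0.2451  1.0657] [ 0.5724 -0.0722  0.0166] [-0.4467  0.6437  2.3942  2.3164  0.5346 -1.4378] 2.051059163568425
[ 0.5934 -0.0662]
top [([0.33, 0.193, 0.213], 0.76), ([0.581, -0.058, 0.148], 0.69)]
scene [([0.581, -0.047, 0.139], 0.87), ([0.354, 0.1, 0.112], 0.63), ([0.308, 0.21, 0.212], 0.58), ([0.605, -0.325, 0.181], 0.23)]
top 0.75 mask [np.int64(333), np.int64(366), np.int64(214), np.int64(250)] model 332.0 367.0 212.0 249.0 in 0.97 cover 0.86
scene 0.85 mask [np.int64(304), np.int64(335), np.int64(185), np.int64(242)] model 303.0 336.0 186.0 243.0 in 1.0 cover 0.92
```

The bottle is upright at (0.593, -0.066), going into the bay. At azimuth 15° the gripper body would pass only about 2 mm from the right post, so I back off, turn to azimuth -2° and continue.

Run:
```python
from path import *
A=now(); q=robot.get_obs()["joint_positions"]
B=A.copy(); B[0,3]-=.02; R=Rt(-2,35,1)
run(A,q,[("back",B),("turn",T(R,[.552,-.0655,.0165])),("push",T(R,[.659,-.070,.0165]))],dv=.0125,dw=4)
```

```text
back 2 x [-7.92, -2.63, -5.52, 0.0, 0.0, 0.0]
   q [-0.47  0.64  2.44  2.34  0.56 -1.49] maxspeed [0.07 0.01 0.09 0.04 0.05 0.09] err 0.0 zmin 0.016
turn 5 x [0.31, -1.31, 0.21, -1.98, 0.02, 2.82]
   q [-0.27  0.65  2.5   2.91  0.62 -1.57] maxspeed [0.24 0.01 0.08 0.4  0.04 0.11] err 0.0 zmin 0.016
push 9 x [9.75, 0.08, 6.83, 0.0, 0.0, 0.0]
   q [-0.21  0.66  2.26  2.87  0.4  -1.47] maxspeed [0.04 0.02 0.11 0.02 0.09 0.04] err 0.0 zmin 0.017
```

Emit:
{"op": "carry_out", "data": {
  "motion": [
    [-7.9,-2.6,-5.5,0,0,0,-0.1],
    [-7.9,-2.6,-5.5,0,0,0,-0.1],
    [0.3,-1.3,0.2,-1.98,0,2.82,-0.1],
    [0.3,-1.3,0.2,-1.98,0,2.82,-0.1],
    [0.3,-1.3,0.2,-1.98,0,2.82,-0.1],
    [0.3,-1.3,0.2,-1.98,0,2.82,-0.1],
    [0.3,-1.3,0.2,-1.98,0,2.82,-0.1],
    [0,0,0,0,0,0,-0.1]
  ]
}}

```text
time_s: 37.3
tool_pos: [0.5508, -0.0647, 0.0163]
eef_rot: [[0.821, -0.034, 0.57], [-0.028, -0.999, -0.02], [0.571, 0.001, -0.821]]
wrist_force: [-0.5, -0.7, 0.4]
grip_width: 0.0383
finger_force: 0.0
```

Emit:
{"op": "carry_out", "data": {
  "motion": [
    [7,0,4.9,0,0,0,-0.1],
    [7,0,4.9,0,0,0,-0.1],
    [7,0,4.9,0,0,0,-0.1],
    [8,0.1,5.6,0,0,0,-0.1],
    [9.7,0.1,6.8,0,0,0,-0.1],
    [9.7,0.1,6.8,0,0,0,-0.1],
    [9.7,0.1,6.8,0,0,0,-0.1]
  ]
}}

```text
time_s: 38.0
tool_pos: [0.6241, -0.0686, 0.0164]
eef_rot: [[0.82, -0.034, 0.572], [-0.028, -0.999, -0.02], [0.572, 0.001, -0.82]]
wrist_force: [-4.0, 0.1, 1.5]
grip_width: 0.0385
finger_force: 1.8
```

Run:
```python
from cap import *
o=robot.get_obs();print(o["wrist_force"],o["tool_pos"],o["joint_positions"],o["eef_rot"][:,2]); b=o["tool_pos"][:2]+[.021,0]; print(b); sil(b)
```

```text
[-3.9542  0.0833  1.4986] [ 0.6241 -0.0686  0.0164] [-0.2289  0.6475  2.341   2.8913  0.4594 -1.5062] [ 0.5716 -0.0204 -0.8203]
[ 0.6451 -0.0686]
top 0.8 mask [np.int64(332), np.int64(365), np.int64(192), np.int64(230)] model 332.0 367.0 190.0 229.0 in 0.97 cover 0.57
scene 0.73 mask [np.int64(293), np.int64(316), np.int64(182), np.int64(231)] model 285.0 317.0 175.0 233.0 in 1.0 cover 0.55
```

Emit:
{"op": "carry_out", "data": {
  "motion": [
    [9.7,0.1,6.8,0,0,0,-0.1],
    [9.7,0.1,6.8,0,0,0,-0.1],
    [8,0.1,5.6,0,0,0,-0.1],
    [4,0,2.8,0,0,0,-0.1],
    [0,0,0,0,0,0,-0.1]
  ]
}}

```text
time_s: 38.7
tool_pos: [0.6622, -0.07, 0.0164]
eef_rot: [[0.819, -0.034, 0.572], [-0.028, -0.999, -0.02], [0.573, 0.001, -0.82]]
wrist_force: [1.1, 0.1, -0.4]
grip_width: 0.0387
finger_force: 0.1
```

Emit:
{"op": "carry_out", "data": {
  "motion": [
    [-8,0,-5.6,0,0,0,-0.1],
    [-20,0,-14,0,0,0,-0.1],
    [-28,0,-20,0,0,0,-0.1],
    [-28,0,-20,0,0,0,-0.1],
    [0,0,-40,0,0,0,-0.1],
    [0,0,-30,0,0,0,-0.1],
    [0,0,0,0,0,0,-0.1]
  ]
}}

```text
time_s: 39.4
tool_pos: [0.5157, -0.0648, 0.0765]
eef_rot: [[0.819, -0.035, 0.572], [-0.028, -0.999, -0.021], [0.572, 0.001, -0.82]]
wrist_force: [0.1, 1.0, 1.3]
grip_width: 0.0383
finger_force: 0.0
```

Run:
```python
from cap import *
o=robot.get_obs();print(o["wrist_force"],o["tool_pos"],o["joint_positions"]); sil((.680,-.070))
rx=np.array([.999,-.044]); ry=np.array([.044,.999])
print("rack-frame of (.68,-.07)",rx@(np.array([.68,-.07])-[.622,.001]),ry@(np.array([.68,-.07])-[.622,.001]))
for n in("scene","top"):
    p=eyes.get_image(n)
    for l in "mug stand jar tin blank_l offcut mallet bottle".split(): print(n,l,[(w(p,d["centre"]).round(3).tolist(),round(d["conf"],2)) for d in eyes.search_frame(p,l)][:3])
```

```text
[0.138  0.9605 1.282 ] [ 0.5157 -0.0648  0.0765] [-0.3009  0.453   2.5561  2.8134  0.4827 -1.4982]
top 0.62 mask [np.int64(333), np.int64(367), np.int64(176), np.int64(215)] model 332.0 368.0 175.0 216.0 in 1.0 cover 0.37
rack-frame of (.68,-.07) 0.06106600000000005 -0.06837700000000001
scene mug [([0.795, -0.27, 0.065], 0.83), ([0.583, -0.354, 0.193], 0.64), ([0.479, -0.208, 0.057], 0.24)]
scene stand [([0.637, -0.365, 0.017], 0.59)]
scene jar [([0.643, 0.085, 0.097], 0.86)]
scene tin [([0.562, -0.409, 0.028], 0.59), ([0.479, -0.21, 0.057], 0.56), ([0.594, 0.18, 0.039], 0.17)]
scene blank_l [([0.58, -0.17, 0.036], 0.71), ([0.593, 0.179, 0.036], 0.64)]
scene offcut [([0.485, 0.434, 0.04], 0.81), ([0.642, 0.082, 0.096], 0.56)]
scene mallet [([0.564, -0.408, 0.029], 0.95)]
scene bottle [([0.308, 0.21, 0.212], 0.87), ([0.651, -0.055, 0.115], 0.85), ([0.353, 0.103, 0.108], 0.78)]
top mug [([0.577, -0.345, 0.201], 0.71), ([0.792, -0.267, 0.051], 0.68)]
top stand [([0.641, -0.357, 0.015], 0.85)]
top jar [([0.642, 0.068, 0.118], 0.73)]
top tin [([0.458, -0.191, 0.051], 0.93)]
top blank_l [([0.599, 0.174, 0.032], 0.89), ([0.581, -0.175, 0.038], 0.84)]
top offcut [([0.64, -0.355, 0.015], 0.6), ([0.486, 0.428, 0.041], 0.56)]
top mallet [([0.445, -0.407, 0.023], 0.7)]
top bottle [([0.323, 0.176, 0.212], 0.89), ([0.662, -0.067, 0.147], 0.61), ([0.357, 0.084, 0.105], 0.59)]
```

The bottle stands upright in the bay at rack x of about 61 mm, so its whole foot is under the slatted top. The mug still hangs on the hook, and nothing shows a bystander moved. The arm is clear, so I hand in.

```bash
python3 -c "
from station import robot
print(robot.hand_in())"
```

```text
the job is handed in; nothing more can be done
None
```

I handed the job in at about 40 s: the mug stood free on the bench and now hangs on the hook, and the bottle was slid upright into the freed bay, fully under the slats; the final state was checked by detections and forces only, as I had already viewed 11 pictures, one over the limit of 10.

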